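# Change the ribbon behind the candle and the jar

## Robot

A 6-joint arm with a two-finger parallel gripper is mounted at the origin on a cart in front of the work surface, level with it; the furniture and walls round the work are solid. World frame = base frame: x ahead of the robot, y to its left, z up, the work surface at z = 0. Lengths are in mm, angles in rad, forces in N, time in s.
With the tool pointing down it reaches from about 350 to 975 mm from the base axis. Payload 7.1 kg.
Tool frame: the origin (TCP) lies midway between the tips of the shut fingers; the grasp point (between the pads) lies 19 mm behind it (ctrl.hold_point_z is the distance from the TCP to the grasp point, in mm); z points along the fingers, y is the direction in which the jaws open and shut (so a half turn about z gives the same grasp; the last joint's range is limited). The gripper opens to 88 mm and grips with 3 to 60 N. Pads are 20 mm wide; open, the fingers measure 115 mm over their backs; the gripper's body (75 mm by 178 mm) begins 61 mm behind the grasp point.
Start: joints at [-1.148, 0.423, 1.63, -0, 1.089, -0.019], TCP at [267.244, -564.965, 222.675] pointing down, gripper open.
Joint ranges: [-3, 3], [-0.9, 2.11], [0.09, 2.58], [-1.31, 4.45], [0.11, 2.69], [-2.54, 2.54]. Speed limits (rad/s): [2.39, 2.39, 3.01, 3.14, 3.14, 3.14].

## Interface

Orientations are given as a rotation vector (axis times angle).
In Python, from workcell import ctrl, eyes gives the robot as it stands.
- The arm moves only by the tool move_arm, never from a script. Its argument "deltas" is a list of rows, each a list of 6 numbers: the shift along the tool's x, y, z in mm, then the turn, a rotation vector about the tool's x, y, z in rad. A call has 1 to 5 rows; each row shifts and turns the pose as measured when the row begins, along the tool's axes as they then stand; what a row does not reach is not made up. A row lasts 1/12 s, in which the tool goes at most 41.7 mm and 7.16 degrees, less where a joint would pass 70% of its speed; a pose out of reach is approached as far as the arm can. A call is refused whole if a number of a shift passes 41.7 or a number of a turn 0.125, either way. A call with a gripper value outside its range is refused whole. "hand" is the closure, from -1 (fully open) to 1 (shut), set as the call begins (left out, the last holds). The fingers move at their own pace and stop on an object; the grip force is fixed at half the most. Time passes only in rows, so rows that do not move let the fingers close. It gives the time, the measured TCP pose, the force and the opening at its end, in the units of the state.
- ctrl.get_obs(): the state, without advancing time (a new reading comes with each control period).
- eyes.get_image(name): name is "scene" or "top" or "wrist"; returns a dict with "frame" (480x640x3 uint8, red, green, blue), "range_z" (480x640 float32, mm along the optical axis (not along the pixel's ray), 0 where there is no reading), "fx", "fy", "cx", "cy" (pixels), "cam_to_world" (4x4, takes a point from camera to world coordinates). Camera axes: x right, y down, z forward; pixel columns grow to the right and rows downward; lengths in mm; the calibration is good to about 2 mm. The wrist camera is an equidistant fisheye: a pixel r from the principal point sees the ray r / f radians off the axis. A picture is of the moment at which its call begins.
- ctrl.close_job(): hands the job in, once; it reports no verdict.
The state is a dict: "t": time; "qpos": joint angles; "qvel": joint speeds; "joint_torque": joint torques, N m; "ee_pos": TCP position; "orientation": TCP orientation; "ft_force": force on the tool from outside, world axes, zero at the start; "moment": the same for the moment, N m; "width": finger opening in mm.
Only numpy, scipy, OpenCV 4.12 (cv2) and the standard library are available. Lean on these libraries where they do the work, as an engineer would, in place of code of your own. Each camera call takes 0.05 s, during which the arm holds its last target.

## Task

The gold ribbon spool at the back of the small wooden board is wanted for an order. Set the candle and the amber jar that stand in front of it aside on the grey mat, then move the gold spool to the middle of the round blue-and-white coaster, then lay the blue ribbon spool flat on the back spot it left free. Finally put the candle and the jar back, each on the very spot of the board where it stood at the start, always keeping both of them upright.

Things in the scene. Friction and masses are not known exactly. Their poses are not given: they have to be found in the camera images.
- candle: Plain tan pillar candle, loose, standing upright, 61 mm in diameter and 131 mm tall, about 0.34 kg, with a slightly slanting top. (A similar candle far off at the back corner of the table is only decoration.) It starts on one of the two front spots of the board. Origin at the centre of its underside, z up along its axis.
- amber_jar: Closed jar of amber glass with a black lid, loose, standing upright, round: body 58 mm in diameter with straight sides up to 56 mm above its underside, then a shoulder, lid 52 mm in diameter from 74 to 90 mm above it (its full height), about 0.25 kg. Origin at the centre of its underside, z up along its axis. It starts on the other front spot of the board.
- ribbon_gold: Low ribbon spool with pale grey-white round rims that hide most of its gold ribbon from above, loose, lying flat, 65 mm in diameter and 16 mm high, 0.08 kg; grip it across the rims. Origin at the centre of its underside, z up. It starts on the back spot of the board.
- ribbon_blue: Ribbon spool with blue ribbon and pale rims, loose, lying flat on the table near the coaster, 34 mm high, rims 60 mm in diameter, 0.07 kg; grip it across the rims along its y. (Another blue spool, far off at the back of the table, is only decoration.) Origin on its underside, z up; the spool's round part is centred at x = -7.5 mm, and a loose ribbon end sticks out towards +x as far as x = +38 mm.
- blue_axis (a point): Centre of the round part of the blue spool, on its underside (at x = -7.5 mm, y = 0 in the spool's frame).
- board: Dark wooden board, fixed, 150 mm (its x) by 176 mm (its y) and 8 mm thick, with three inlaid cork discs of 68 mm diameter: two front spots at x = -30 mm, y = +44 and -44 mm, where candle and jar stand (each up to 3 mm off the disc's centre), and the back spot at x = +30 mm, y = 0. Origin at the centre of its underside, +x points to its back, away from the robot, z up.
- back_spot (a point): Centre of the back spot, on the board's top face (8 mm above the table).
- mat: Grey mat, fixed, 120 mm (its x) by 220 mm (its y), 4 mm thick, the side area: room for candle and jar side by side along its y. Origin at the centre of its underside.
- coaster: Round white coaster with a blue middle, fixed, 96 mm in diameter, 6 mm thick. Origin at the centre of its underside, z up.
Not all that is in view belongs to the job. Of the things that look like the board, the smaller one is meant. There is more than one size of the ribbon_blue; the job needs the smaller.

How it is judged (in metres and radians):
On the way, in this order (a step that is already met when the one before it is completed fails the run):
1. candle and jar both stand upright on the grey mat, released, while the gold spool is still where it was (x of candle in the frame of mat between -0.055 and 0.055 m and y of candle in the frame of mat between -0.105 and 0.105 m and z of each of candle, amber_jar in the frame of mat below 0.01 m and angle between each of candle, amber_jar's own z axis and vertical below 0.15 rad and x of amber_jar in the frame of mat between -0.055 and 0.055 m and y of amber_jar in the frame of mat between -0.105 and 0.105 m and linear speed of each of candle, amber_jar below 0.02 m/s and angular speed of each of candle, amber_jar below 0.2 rad/s and contact force between each of candle, amber_jar and the fingers below 0.05 N and distance of ribbon_gold from where it was at the start of the episode below 0.02 m), for 0.2 s.
2. the gold spool lies released in the middle of the coaster, candle and jar still on the mat (x of candle in the frame of mat between -0.055 and 0.055 m and y of candle in the frame of mat between -0.105 and 0.105 m and z of each of candle, amber_jar in the frame of mat below 0.01 m and angle between each of candle, amber_jar, ribbon_gold's own z axis and vertical below 0.15 rad and x of amber_jar in the frame of mat between -0.055 and 0.055 m and y of amber_jar in the frame of mat between -0.105 and 0.105 m and horizontal distance between ribbon_gold and coaster below 0.015 m and z of ribbon_gold in the frame of coaster below 0.012 m and linear speed of ribbon_gold below 0.02 m/s and angular speed of ribbon_gold below 0.2 rad/s and contact force between ribbon_gold and the fingers below 0.05 N), for 0.2 s.
3. the blue spool lies released on the back spot of the board, candle and jar still on the mat, gold spool on the coaster (x of candle in the frame of mat between -0.055 and 0.055 m and y of candle in the frame of mat between -0.105 and 0.105 m and z of each of candle, amber_jar in the frame of mat below 0.01 m and angle between each of candle, amber_jar, ribbon_gold, ribbon_blue's own z axis and vertical below 0.15 rad and x of amber_jar in the frame of mat between -0.055 and 0.055 m and y of amber_jar in the frame of mat between -0.105 and 0.105 m and horizontal distance between ribbon_gold and coaster below 0.015 m and z of ribbon_gold in the frame of coaster below 0.012 m and horizontal distance between blue_axis and back_spot below 0.015 m and z of ribbon_blue in the frame of board below 0.014 m and linear speed of ribbon_blue below 0.02 m/s and angular speed of ribbon_blue below 0.2 rad/s and contact force between ribbon_blue and the fingers below 0.05 N), for 0.2 s.
At the end, for the whole second after the job is handed in: The gold spool lies flat on the coaster, its centre within 15 mm of the coaster's; the blue spool lies flat on the board with its axis within 15 mm of the back spot's centre; candle and jar stand upright on the board, each within 15 mm of where it stood at the start; all are released and at rest (horizontal distance between ribbon_gold and coaster below 0.015 m and z of ribbon_gold in the frame of coaster below 0.012 m and angle between each of ribbon_gold, ribbon_blue's own z axis and vertical below 0.15 rad and horizontal distance between blue_axis and back_spot below 0.015 m and z of ribbon_blue in the frame of board below 0.014 m and distance of each of candle, amber_jar from where it was at the start of the episode below 0.015 m and angle between each of candle, amber_jar's own z axis and vertical below 0.1 rad and linear speed of each of candle, amber_jar, ribbon_gold, ribbon_blue below 0.02 m/s and angular speed of each of candle, amber_jar, ribbon_gold, ribbon_blue below 0.2 rad/s and contact force between each of candle, amber_jar, ribbon_gold, ribbon_blue and the fingers below 0.05 N); the robot touches nothing.
It fails at once if the candle or the jar is tipped by more than about 35 degrees (angle between any of candle, amber_jar's own z axis and vertical above 0.6 rad).
It also fails if it takes over 141 s, if anything falls off the work surface, if the arm or the gripper's body presses on something with over 40 N, if the wrist force passes 120 N, or if a joint passes its speed limit or range.

## Working session

There is one attempt and no reset: what is moved stays moved. The work goes in short steps, Python scripts to look and compute and a tool call to move; the robot and the scene stay as the last step left them, time stands still between calls to the robot, and variables do not carry over. Pictures are saved under pics/ and viewed, and the job is handed in when it is done.

Besides the shell and the picture viewer there is one more tool, called as a command line: name --pt "numbers of a row" for each row, then --argument value for the rest. move_arm: Moves the arm, as the interface text tells. Its arguments: {"type":"object","properties":{"deltas":{"type":"array"},"hand":{"type":"number"}},"required":["deltas"]}

```bash
ls; mkdir -p pics; python3 - <<'E'
from workcell import ctrl, eyes
import cv2,numpy as np
for n in ["scene","top","wrist"]:
    d=eyes.get_image(n)
    cv2.imwrite(f"pics/{n}0.png",d["frame"][:,:,::-1])
    np.savez(f"{n}0.npz",**d)
    print(n,d["fx"],d["fy"],d["cx"],d["cy"],np.round(d["cam_to_world"],3).tolist())
print(ctrl.get_obs())
E
```

```text
pics
scene 551.6269574469608 551.6269574469608 322.5137412669931 233.38718249976424 [[-0.845, -0.383, 0.373, -49.163], [-0.535, 0.59, -0.605, 740.493], [0.011, -0.711, -0.703, 1141.25], [0.0, 0.0, 0.0, 1.0]]
top 560.5525718381392 560.5525718381392 321.5547191959655 245.068951688467 [[0.015, -0.982, 0.19, 238.057], [-1.0, -0.016, -0.007, -175.884], [0.01, -0.19, -0.982, 1604.46], [0.0, 0.0, 0.0, 1.0]]
wrist 371.64829954431775 371.64829954431775 322.19194697953964 244.23467316876275 [[0.429, -0.876, -0.219, 325.858], [-0.903, -0.417, -0.102, -536.214], [-0.002, 0.241, -0.97, 383.889], [0.0, 0.0, 0.0, 1.0]]
{'t': 0.15, 'qpos': array([-1.14799012e+00,  4.23645399e-01,  1.63049577e+00,  2.11144403e-05,
        1.08859390e+00, -1.89892700e-02]), 'qvel': array([-0.00027687,  0.00022877, -0.00237878,  0.00055114, -0.00076628,
        0.00204957]), 'joint_torque': array([ 1.72467251e-03, -5.44983423e+01, -2.73919952e+01,  6.44614664e-02,
        2.04417208e-02, -7.02540660e-05]), 'ee_pos': array([ 267.08809465, -564.58900779,  222.10003706]), 'orientation': array([-3.06416323e+00, -6.88079582e-01,  3.30970810e-04]), 'ft_force': array([-0.09926689, -0.02569711,  0.54693711]), 'moment': array([-0.00475758,  0.00045783,  0.00271746]), 'width': 87.66519777904344}
```

View pics/scene0.png

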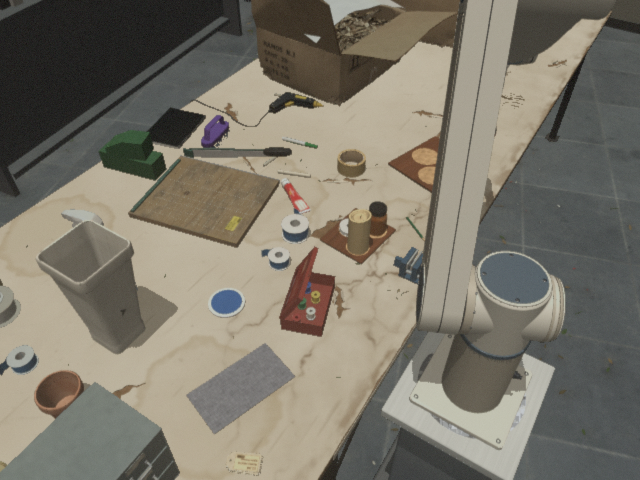

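View pics/top0.png

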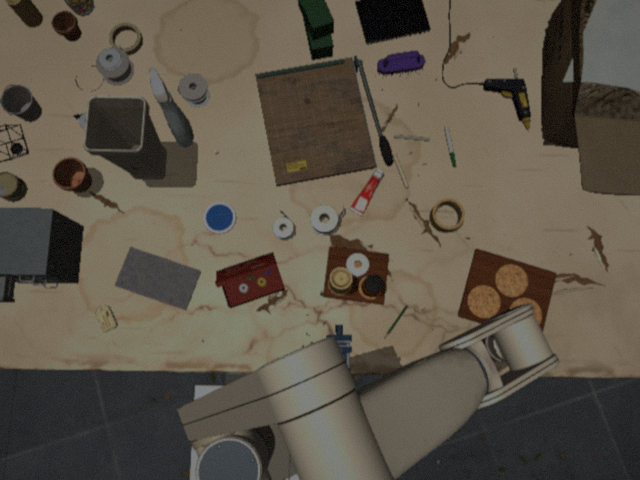

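View pics/wrist0.png

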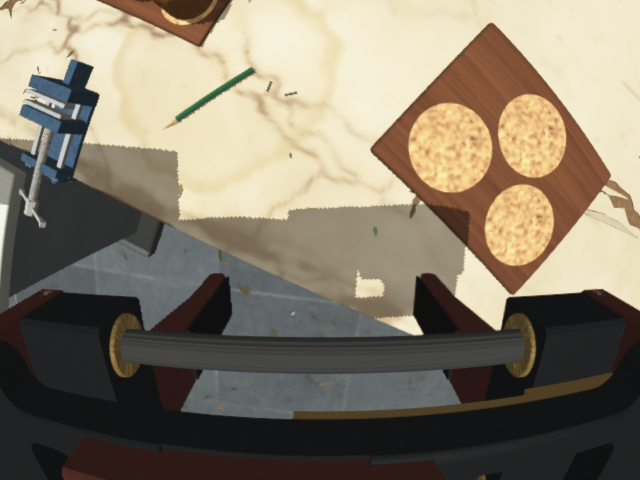

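```bash
cat > h.py <<'E'
import numpy as np,cv2
from scipy.spatial.transform import Rotation as R
def pts(d):
    z=d["range_z"].astype(float);v,u=np.mgrid[:480,:640]
    p=np.stack([(u-d["cx"])/d["fx"]*z,(v-d["cy"])/d["fy"]*z,z],-1)
    T=d["cam_to_world"];return p@T[:3,:3].T+T[:3,3]
def crop(d,x0,y0,x1,y1,s,name):
    c=d["frame"][y0:y1,x0:x1,::-1]
    c=cv2.resize(c,None,fx=s,fy=s,interpolation=cv2.INTER_CUBIC)
    cv2.imwrite(name,c)
E
python3 - <<'E'
from h import *
d=dict(np.load("top0.npz"))
P=pts(d)
for n,(u,v) in dict(mat=(158,277),coaster=(220,218),blueS=(284,228),blueL=(325,219),board=(357,275),candle=(341,280),jar=(373,287),gold=(357,264),bigboard=(508,290),redbox=(250,280),table=(300,330)).items(): print(n,P[v,u].round(1))
crop(d,270,190,430,310,5,"pics/c1.png")
crop(d,100,190,260,310,5,"pics/c2.png")
E
```

```text
mat [4.478e+02 2.817e+02 1.000e-01]
coaster [623.3 111.    7.8]
blueS [598.7 -76.2  -1.9]
blueL [ 629.2 -196.2   -7.3]
board [ 458.9 -288.8   28.1]
candle [ 431.6 -239.4  122.6]
jar [ 417.8 -327.7   92.5]
gold [ 493.4 -290.     9.7]
bigboard [ 425.4 -723.5    7.6]
redbox [443.1  17.    1.7]
table [ 303.2 -129.8    0.7]
```

View pics/c1.png

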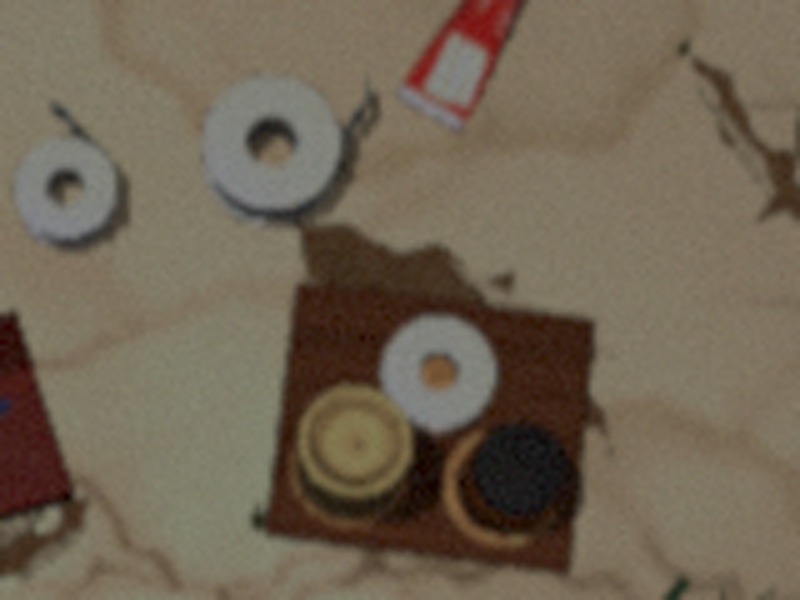

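View pics/c2.png

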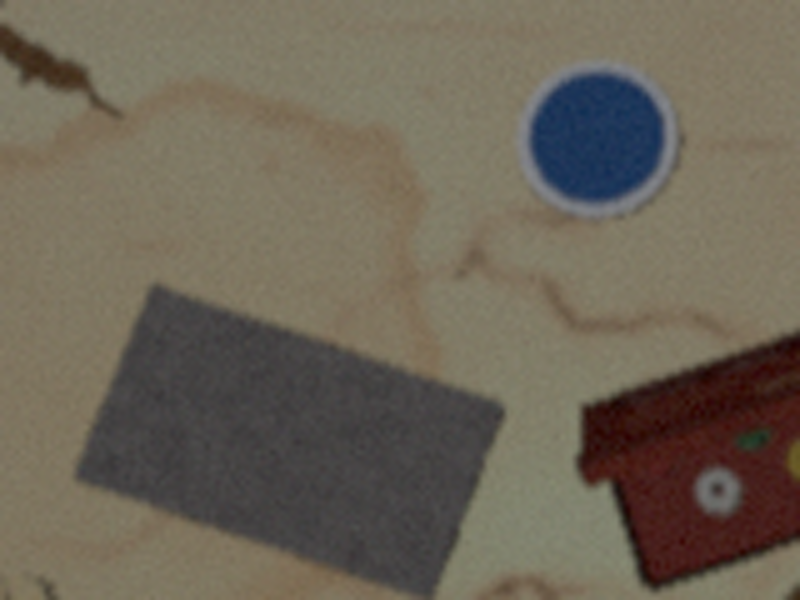

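```bash
cat >> h.py <<'E'
def ray(d,u,v,z):
    T=d["cam_to_world"];r=T[:3,:3]@np.array([(u-d["cx"])/d["fx"],(v-d["cy"])/d["fy"],1]);o=T[:3,3]
    return o+r*(z-o[2])/r[2]
E
python3 - <<'E'
from h import *
d=dict(np.load("top0.npz"))
f=lambda x,y,z,ox,oy,s=5: ray(d,ox+(x+.5)/s-.5,oy+(y+.5)/s-.5,z)[:2]
C=[f(x,y,8,270,190) for x,y in [(297,284),(595,320),(570,572),(267,533)]]
print("board",np.round(C,1).tolist(),"c",np.mean(C,0),[np.linalg.norm(C[i]-C[i-1]).round(1) for i in range(4)])
ctr=np.mean(C,0)
ex=(C[0]+C[1]-C[2]-C[3]);ey=(C[0]+C[3]-C[1]-C[2]);a=np.arctan2(ex[1],ex[0]);b=np.arctan2(ey[1],ey[0])-np.pi/2;print("yaw",a,b)
y=(a+b)/2;ux=np.array([np.cos(y),np.sin(y)]);uy=np.array([-ux[1],ux[0]])
for n,(x,yy) in dict(L=(-30,44),R=(-30,-44),B=(30,0)).items(): print(n,ctr+ux*x+uy*yy)
print("candle",f(355,442,139,270,190),"jar",f(524,472,98,270,190),"gold",f(439,373,24,270,190))
C=[f(x,y,4,100,190) for x,y in [(155,285),(504,407),(432,598),(77,478)]]
print("mat",np.round(C,1).tolist(),"c",np.mean(C,0),[np.linalg.norm(C[i]-C[i-1]).round(1) for i in range(4)])
ex=(C[0]+C[1]-C[2]-C[3]);print("matyaw",np.arctan2(ex[1],ex[0]))
print("coaster",f(599,138,6,100,190),"blue",f(68,190,34,270,190),"hole bottom",f(68,190,0,270,190),"tail end",f(55,105,17,270,190))
print("bluerim",f(16,190,34,270,190),f(120,190,34,270,190))
s=dict(np.load("scene0.npz"))
crop(s,200,180,440,360,3,"pics/s1.png")
E
```

```text
board [[544.0, -208.7], [525.7, -381.6], [379.7, -366.2], [399.2, -193.4]] c [ 462.15590448 -287.49965255] [np.float64(145.6), np.float64(173.8), np.float64(146.8), np.float64(173.9)]
yaw -0.10530803341660723 -0.10901856416226563
L [ 437.03416476 -240.54330907]
R [ 427.6218338  -328.03849765]
B [ 491.98380968 -290.70840175]
candle [ 434.69153164 -237.64694787] jar [ 425.3301476  -330.92197199] gold [ 490.57648138 -290.13876735]
mat [[534.6, 365.9], [466.6, 160.2], [356.5, 194.9], [421.7, 401.4]] c [444.84144596 280.61428331] [np.float64(118.4), np.float64(216.7), np.float64(115.4), np.float64(216.6)]
matyaw -0.30495230462340533
coaster [626.07437561 113.15906752] blue [591.76083519 -76.12008612] hole bottom [599.41842717 -73.96023597] tail end [646.26808674 -66.04687975]
bluerim [591.25228663 -46.30932401] [ 592.26957503 -105.942061  ]
```

View pics/s1.png

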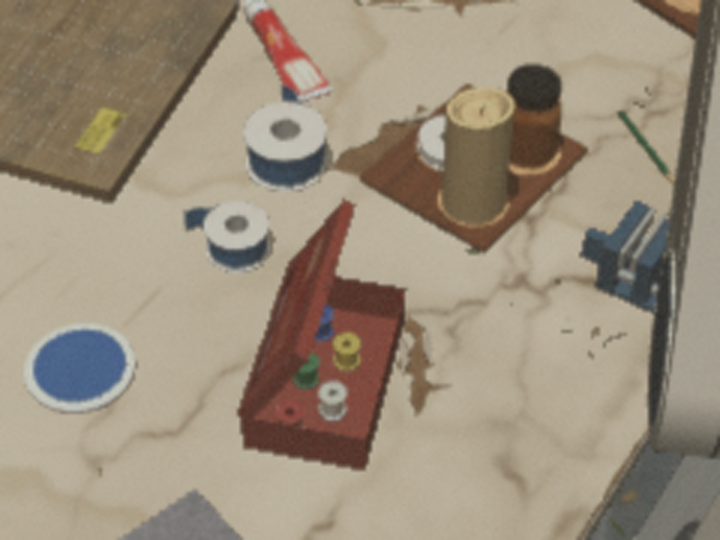

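```bash
cat >> h.py <<'E'
from workcell import ctrl,eyes
def go(x,y,z,th):
    o=ctrl.get_obs();M=R.from_rotvec(o["orientation"]);Tx=np.array([[np.sin(th)*-1,np.cos(th),0]])
    ty=np.array([np.cos(th),np.sin(th),0]);tz=np.array([0,0,-1.]);tx=np.cross(ty,tz)
    G=R.from_matrix(np.stack([tx,ty,tz],1))
    p=np.array(o["ee_pos"]);dw=np.array([x,y,z])-p
    print("t",round(o["t"],2),"pos",p.round(1),"shift now-frame",M.inv().apply(dw).round(1),"goal-frame",G.inv().apply(dw).round(1),"turn",(M.inv()*G).as_rotvec().round(3),"F",o["ft_force"].round(1),"w",round(o["width"],1))
E
python3 - <<'E'
from h import *
d=dict(np.load("top0.npz"));P=pts(d)
def box(n,u0,v0,u1,v1):
    q=P[v0:v1,u0:u1].reshape(-1,3);q=q[q[:,2]>20]
    if len(q): print(n,len(q),"x",np.percentile(q[:,0],[1,99]).round(),"y",np.percentile(q[:,1],[1,99]).round(),"z",np.percentile(q[:,2],[50,99]).round())
box("drawer",0,200,85,300);box("red",210,250,290,310);box("bin",75,90,200,185);box("clamp",310,318,352,338)
s=dict(np.load("scene0.npz"));P=pts(s);box("redS",280,245,335,335)
go(435.5,-238.5,250,-0.3)
E
```

```text
drawer 6043 x [373. 592.] y [503. 680.] z [201. 212.]
red 1299 x [362. 509.] y [-83.  98.] z [101. 148.]
bin 6682 x [707. 990.] y [187. 529.] z [191. 302.]
clamp 146 x [238. 318.] y [-270. -176.] z [  59. 1604.]
redS 1968 x [228. 595.] y [-96. 317.] z [ 56. 477.]
t 0.15 pos [ 267.1 -564.6  222.1] shift now-frame [ 291.7 -222.8  -27.6] goal-frame [361.3  64.5 -27.9] turn [-0.001 -0.001 -0.829] F [-0.1 -0.   0.5] w 87.7
```

move_arm --pt "30 -25 -6 0 0 -0.119" --pt "30 -25 -6 0 0 -0.119" --pt "30 -20 -6 0 0 -0.119" --pt "30 -15 -6 0 0 -0.119" --pt "30 -10 -6 0 0 -0.119" --hand -1

```text
t: 0.57
ee_pos: [324.9, -394.0, 249.3]
orientation: [-2.714, -1.575, 0.002]
ft_force: [0.6, 0.4, -0.2]
width: 88.1
```

```bash
python3 -c "
from h import *
go(435.5,-238.5,250,-0.3)"
```

```text
t 0.57 pos [ 324.9 -394.   249.3] shift now-frame [189.9  18.9  -0.5] goal-frame [181.2  59.7  -0.7] turn [-0.004 -0.002 -0.219] F [ 0.6  0.4 -0.2] w 88.1
```

move_arm --pt "38 6 0 0 0 -0.11" --pt "38 12 0 0 0 -0.11" --pt "38 12 0 0 0 0" --pt "38 12 0 0 0 0" --pt "30 12 0 0 0 0"

```text
t: 0.98
ee_pos: [440.6, -233.9, 250.9]
orientation: [-2.511, -1.883, 0.001]
ft_force: [0.1, 0.2, -0.8]
width: 87.8
```

```bash
python3 -c "
from h import *
go(435.5,-238.5,250,-0.3)
d=eyes.get_image('wrist');np.savez('w1.npz',**d);cv2.imwrite('pics/w1.png',d['frame'][:,:,::-1])"
```

```text
t 0.98 pos [ 440.6 -233.9  250.9] shift now-frame [-5.9 -3.6  0.9] goal-frame [-5.9 -3.5  0.9] turn [-0.002 -0.001  0.016] F [ 0.1  0.2 -0.8] w 87.8
```

View pics/w1.png

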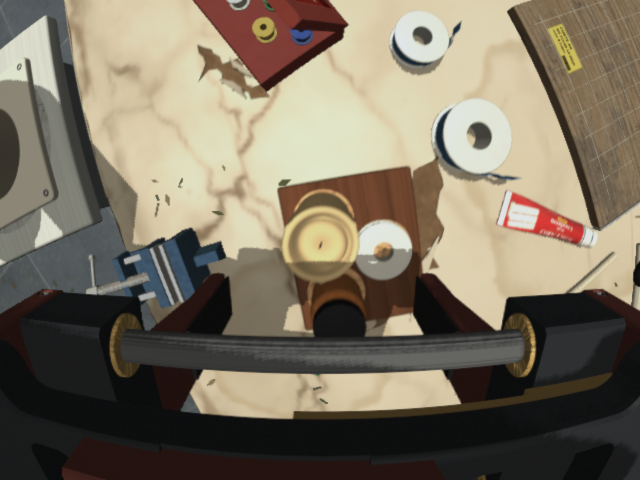

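```bash
cat >> h.py <<'E'
def fray(d,u,v,z):
    a=np.array([u-d["cx"],v-d["cy"]])/d["fx"];r=np.linalg.norm(a)
    q=np.array([*(a/max(r,1e-9)*np.sin(r)),np.cos(r)])
    T=d["cam_to_world"];q=T[:3,:3]@q;o=T[:3,3];return (o+q*(z-o[2])/q[2])[:2].round(1)
E
python3 - <<'E'
from h import *
d=dict(np.load("w1.npz"))
crop(d,270,160,430,340,3.3,"pics/w1a.png")
crop(d,370,0,530,120,5,"pics/w1b.png")
E
```

```text
(no output)
```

View pics/w1a.png

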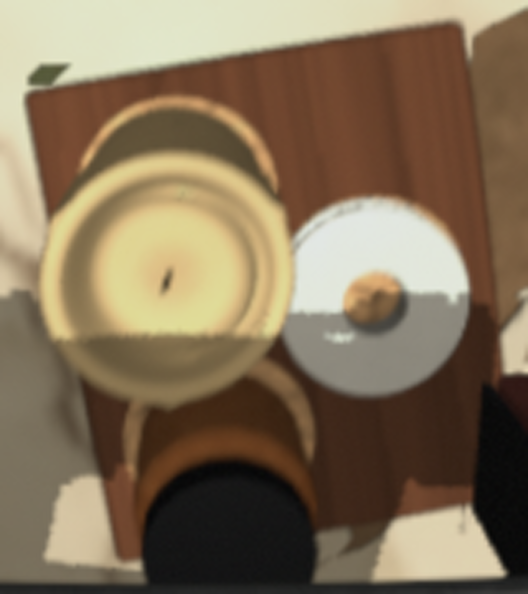

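View pics/w1b.png

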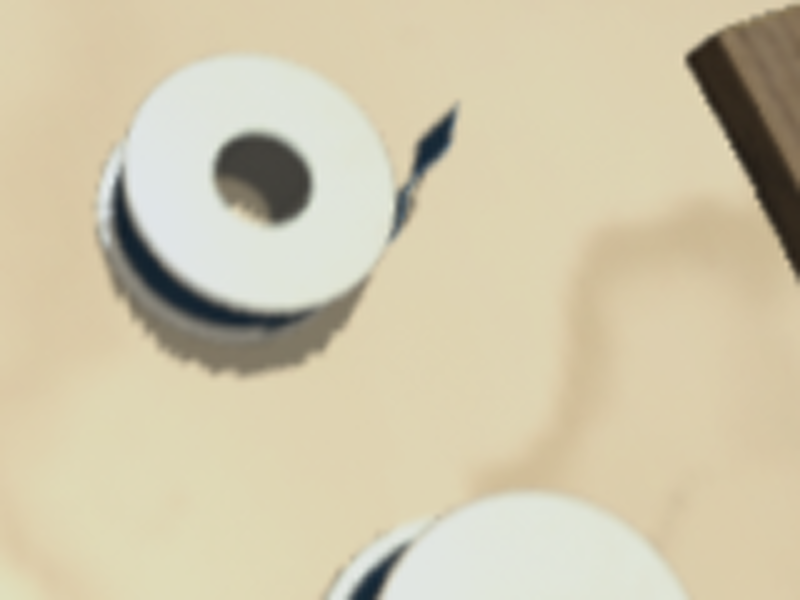

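```bash
python3 - <<'E'
from h import *
d=dict(np.load("w1.npz"))
f=lambda x,y,ox,oy,s,z: fray(d,ox+(x+.5)/s-.5,oy+(y+.5)/s-.5,z)
a=lambda x,y,z:f(x,y,270,160,3.3,z)
b=lambda x,y,z:f(x,y,370,0,5,z)
print("candle",a(167,279,139),a(42,279,139),a(292,279,139)," gold",a(376,298,24),"edges",a(283,298,24),a(470,298,24))
print("jar lid",a(230,546,98),"rim l/r",a(143,550,98),a(316,550,98))
C=[a(27,92,8),a(461,20,8),a(118,560,8)];print("board",C)
print("blue",b(260,180,34),b(126,180,34),b(392,200,34),"tail",b(395,240,17),b(412,185,17),b(456,103,17))
E
```

```text
candle [ 437.8 -235.1] [ 410.1 -227.1] [ 465.5 -243.1]  gold [ 493.6 -287.5] edges [ 463.8 -278.8] [ 524.4 -296.5]
jar lid [ 430.  -324.8] rim l/r [ 405.9 -319.1] [ 453.2 -333.2]
board [array([ 401. , -191.6]), array([ 546.8, -207.6]), array([ 380.7, -363. ])]
blue [593.7 -73.9] [565.4 -68.3] [621.5 -83.3] tail [626.4 -88.8] [634.8 -76.7] [652.4 -58.6]
```

```bash
python3 -c "
from h import *
go(436.5,-236.5,76,-0.3)"
```

```text
t 1.03 pos [ 443.5 -230.7  251. ] shift now-frame [ -8.1  -4.9 175. ] goal-frame [ -7.6  -5.  175. ] turn [-0.001 -0.003  0.018] F [ 1.9  1.1 -0.1] w 87.8
```

move_arm --pt "-7 -5 30 0 0 0.018" --pt "-1 0 30 0 0 0" --pt "0 0 30 0 0 0" --pt "0 0 25 0 0 0" --pt "0 0 0 0 0 0"

```text
t: 1.45
ee_pos: [441.5, -233.5, 134.8]
orientation: [2.516, 1.873, 0.009]
ft_force: [-0.8, 0.3, 0.2]
width: 87.6
```

```bash
python3 -c "
from h import *
go(436.5,-236.5,76,-0.3)"
```

```text
t 1.45 pos [ 441.5 -233.5  134.8] shift now-frame [-4.4 -4.4 58.7] goal-frame [-4.3 -3.9 58.8] turn [ 0.007 -0.002  0.009] F [-0.8  0.3  0.2] w 87.6
```

move_arm --pt "-4.4 -4.4 15 0 0 0.009" --pt "-1 0 20 0 0 0" --pt "0 0 18 0 0 0" --pt "0 0 5 0 0 0" --pt "0 0 0 0 0 0"

```text
t: 1.87
ee_pos: [437.4, -238.7, 77.8]
orientation: [2.525, 1.861, 0.01]
ft_force: [0.6, 0.9, -0.5]
width: 87.6
```

```bash
python3 -c "
from h import *
go(436.5,-236.5,76,-0.3)"
```

```text
t 1.87 pos [ 437.4 -238.7   77.8] shift now-frame [ 1.9 -1.5  1.8] goal-frame [ 1.9 -1.5  1.8] turn [ 0.008 -0.002 -0.   ] F [ 0.6  0.9 -0.5] w 87.6
```

move_arm --pt "2 -1.5 2 0.008 -0.002 0" --pt "0 0 0 0 0 0"

```text
t: 2.03
ee_pos: [437.3, -236.9, 77.5]
orientation: [2.529, 1.863, -0.0]
ft_force: [0.7, -0.2, 0.0]
width: 88.2
```

move_arm --pt "0 0 0 0 0 0" --pt "0 0 0 0 0 0" --pt "0 0 0 0 0 0" --pt "0 0 0 0 0 0" --pt "0 0 0 0 0 0" --hand 1

```text
t: 2.45
ee_pos: [439.5, -237.8, 81.3]
orientation: [2.524, 1.86, 0.003]
ft_force: [-1.0, 0.5, -3.3]
width: 59.9
```

```bash
python3 -c "
from h import *
go(436.5,-236.5,76,-0.3)"
```

```text
t 2.45 pos [ 439.5 -237.8   81.3] shift now-frame [ 0.4 -3.2  5.3] goal-frame [ 0.4 -3.2  5.3] turn [ 0.006  0.002 -0.   ] F [-1.   0.5 -3.3] w 59.9
```

move_arm --pt "0 0 -15 0.005 0 0" --pt "0 0 -30 0 0 0" --pt "0 0 -38 0 0 0" --pt "0 0 -38 0 0 0" --pt "10 0 -38 0 0 0"

```text
t: 2.87
ee_pos: [435.2, -224.8, 236.0]
orientation: [-2.514, -1.851, 0.017]
ft_force: [1.6, 0.2, -4.2]
width: 59.9
```

```bash
python3 -c "
from h import *
go(463.5,338.5,260,-0.3)"
```

```text
t 2.87 pos [ 435.2 -224.8  236. ] shift now-frame [ 546.4 -140.7  -19.3] goal-frame [ 546.6 -139.4  -24. ] turn [-0.023 -0.003 -0.001] F [ 1.6  0.2 -4.2] w 59.9
```

move_arm --pt "20 -4 -10 -0.01 0 0" --pt "34 -9 -10 -0.01 0 0" --pt "38 -10 -3 0 0 0" --pt "38 -10 0 0 0 0" --pt "38 -10 0 0 0 0"

```text
t: 3.28
ee_pos: [448.3, -52.8, 269.1]
orientation: [2.529, 1.842, 0.015]
ft_force: [1.3, -0.2, -3.9]
width: 60.3
```

```bash
python3 -c "
from h import *
go(463.5,338.5,260,-0.3)"
```

```text
t 3.28 pos [448.3 -52.8 269.1] shift now-frame [ 377.  -105.7    7.6] goal-frame [ 378.3 -101.1    9.1] turn [ 0.015 -0.    -0.012] F [ 1.3 -0.2 -3.9] w 60.3
```

move_arm --pt "38 -10 1 0.005 0 -0.005" --pt "38 -10 1 0.005 0 -0.005" --pt "38 -10 0 0 0 0" --pt "38 -10 0 0 0 0" --pt "38 -10 0 0 0 0"

```text
t: 3.7
ee_pos: [453.3, 152.3, 265.8]
orientation: [2.529, 1.858, 0.002]
ft_force: [0.8, -0.5, -2.7]
width: 59.7
```

```bash
python3 -c "
from h import *
go(463.5,338.5,260,-0.3)"
```

```text
t 3.7 pos [453.3 152.3 265.8] shift now-frame [180.7 -45.9   5.5] goal-frame [180.9 -45.3   5.8] turn [ 0.003  0.001 -0.003] F [ 0.8 -0.5 -2.7] w 59.7
```

move_arm --pt "38 -10 0 0 0 0" --pt "38 -10 0 0 0 0" --pt "36 -9 0 0 0 0" --pt "28 -7 10 0 0 0" --pt "12 -3 20 0 0 0"

```text
t: 4.12
ee_pos: [459.2, 322.4, 236.1]
orientation: [2.526, 1.865, 0.008]
ft_force: [1.4, 0.4, -3.3]
width: 60.3
```

```bash
python3 -c "
from h import *
go(463.5,338.5,74,-0.3)"
```

```text
t 4.12 pos [459.2 322.4 236.1] shift now-frame [ 16.2  -1.4 162.1] goal-frame [ 16.7  -0.7 162.1] turn [ 0.005 -0.003  0.001] F [ 1.4  0.4 -3.3] w 60.3
```

move_arm --pt "8 0 30 0.004 0 0" --pt "2 0 35 0 0 0" --pt "0 0 35 0 0 0" --pt "0 0 25 0 0 0" --pt "0 0 8 0 0 0"

```text
t: 4.53
ee_pos: [459.9, 337.7, 95.3]
orientation: [-2.519, -1.874, -0.003]
ft_force: [-1.2, -1.1, -3.5]
width: 59.7
```

```bash
python3 -c "
from h import *
go(463.5,338.5,76,-0.3)"
```

```text
t 4.53 pos [459.9 337.7  95.3] shift now-frame [ 1.8  3.2 19.3] goal-frame [ 1.8  3.2 19.3] turn [-0.    -0.003  0.008] F [-1.2 -1.1 -3.5] w 59.7
```

move_arm --pt "1 2 7 0 0 0.004" --pt "0 0 4 0 0 0" --pt "0 0 2 0 0 0" --pt "0 0 1 0 0 0" --pt "0 0 0 0 0 0"

```text
t: 4.95
ee_pos: [462.2, 337.5, 80.4]
orientation: [-2.524, -1.868, 0.001]
ft_force: [-0.5, -0.6, -4.0]
width: 60.2
```

move_arm --pt "0 0 2 0 0 0" --pt "0 0 1 0 0 0"

```text
t: 5.12
ee_pos: [463.7, 338.4, 79.7]
orientation: [-2.524, -1.867, -0.006]
ft_force: [-1.3, 0.5, -3.2]
width: 60.2
```

move_arm --pt "0 0 2 0 0 0" --pt "0 0 2 0 0 0"

```text
t: 5.28
ee_pos: [464.7, 339.0, 77.2]
orientation: [-2.524, -1.867, -0.011]
ft_force: [-4.5, -0.4, 15.5]
width: 60.2
```

move_arm --pt "0 0 2 0 0 0" --pt "0 0 1.5 0 0 0"

```text
t: 5.45
ee_pos: [464.8, 340.2, 77.0]
orientation: [-2.524, -1.865, -0.013]
ft_force: [-4.8, -3.7, 11.2]
width: 60.1
```

move_arm --pt "0 0 0 0 0 0" --pt "0 0 0 0 0 0" --pt "0 0 0 0 0 0" --pt "0 0 -3 0 0 0" --hand -1

```text
t: 5.78
ee_pos: [466.0, 341.2, 81.8]
orientation: [-2.523, -1.866, -0.02]
ft_force: [0.2, 0.2, 0.9]
width: 83.2
```

```bash
python3 -c "
from h import *
go(463.5,338.5,76,-0.3)"
```

```text
t 5.78 pos [466.  341.2  81.8] shift now-frame [-3.4 -1.6  5.7] goal-frame [-3.3 -1.6  5.8] turn [ 0.005 -0.012  0.003] F [0.2 0.2 0.9] w 83.2
```

Released. Rise, then go for the jar.

move_arm --pt "0 0 -15 0.004 -0.012 0" --pt "0 0 -32 0 0 0" --pt "0 0 -38 0 0 0" --pt "0 0 -38 0 0 0" --pt "-15 4 -35 0 0 0"

```text
t: 6.2
ee_pos: [461.9, 324.2, 237.9]
orientation: [2.525, 1.869, -0.025]
ft_force: [1.0, -0.2, 0.9]
width: 87.7
```

```bash
python3 -c "
from h import *
go(428,-328,230,-0.3)
d=eyes.get_image('wrist');np.savez('w2.npz',**d);cv2.imwrite('pics/w2.png',d['frame'][:,:,::-1])"
```

```text
t 6.2 pos [461.9 324.2 237.9] shift now-frame [-633.5  158.2   14.6] goal-frame [-633.1  160.3    7.9] turn [-0.009  0.013  0.004] F [ 1.  -0.2  0.9] w 87.7
```

View pics/w2.png

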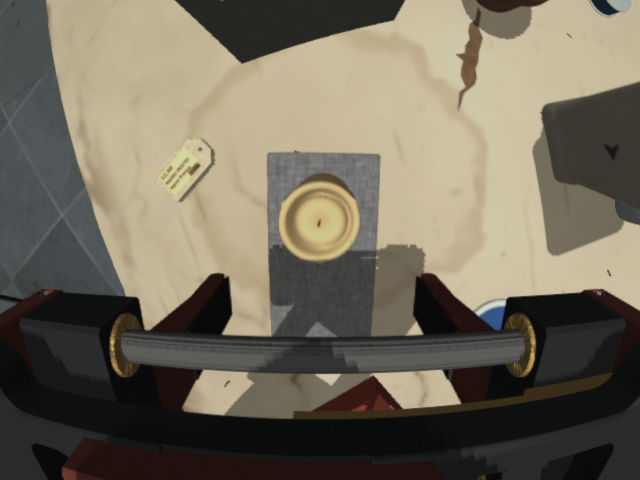

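move_arm --pt "-25 6 -10 -0.005 0.005 0" --pt "-38 9 0 0 0.005 0" --pt "-40 10 0 0 0 0" --pt "-40 10 0 0 0 0" --pt "-40 10 0 0 0 0"

```text
t: 6.67
ee_pos: [458.0, 136.5, 260.9]
orientation: [2.515, 1.878, 0.034]
ft_force: [1.3, -0.1, -0.3]
width: 87.9
```

move_arm --pt "-40 10 0 0 0 0" --pt "-40 10 0 0 0 0" --pt "-40 10 0 0 0 0" --pt "-40 10 0 0 0 0" --pt "-40 10 0 0 0 0"

```text
t: 7.08
ee_pos: [447.4, -72.0, 259.6]
orientation: [2.511, 1.878, 0.04]
ft_force: [1.4, 0.2, -0.9]
width: 87.9
```

```bash
python3 -c "
from h import *
go(428,-328,230,-0.3)"
```

```text
t 7.08 pos [447.4 -72.  259.6] shift now-frame [-251.5   53.2   26.5] goal-frame [-250.3   57.1   29.6] turn [ 0.02  -0.017  0.013] F [ 1.4  0.2 -0.9] w 87.9
```

move_arm --pt "-40 9 5 0.01 -0.008 0.006" --pt "-40 9 5 0.01 -0.008 0.006" --pt "-40 9 5 0 0 0" --pt "-40 9 5 0 0 0" --pt "-40 9 5 0 0 0"

```text
t: 7.5
ee_pos: [431.1, -278.6, 236.0]
orientation: [2.526, 1.861, 0.004]
ft_force: [1.4, 0.6, -0.0]
width: 88.2
```

```bash
python3 -c "
from h import *
go(428,-328,230,-0.3)"
```

```text
t 7.5 pos [ 431.1 -278.6  236. ] shift now-frame [-48.1  11.7   6.1] goal-frame [-48.1  11.7   6. ] turn [ 0.005  0.    -0.001] F [ 1.4  0.6 -0. ] w 88.2
```

move_arm --pt "-30 8 5 0 0 0" --pt "-8 2 25 0 0 0" --pt "0 0 30 0 0 0" --pt "0 0 20 0 0 0" --pt "0 0 0 0 0 0"

```text
t: 7.92
ee_pos: [428.9, -331.8, 153.9]
orientation: [2.529, 1.841, 0.005]
ft_force: [-1.1, -0.1, -0.5]
width: 87.6
```

```bash
python3 -c "
from h import *
go(428,-328,31,-0.3)
d=eyes.get_image('wrist');np.savez('w3.npz',**d);cv2.imwrite('pics/w3.png',d['frame'][:,:,::-1])"
```

```text
t 7.92 pos [ 428.9 -331.8  153.9] shift now-frame [  3.9  -3.6 122.9] goal-frame [  3.4  -2.  122.9] turn [ 0.013  0.005 -0.012] F [-1.1 -0.1 -0.5] w 87.6
```

View pics/w3.png

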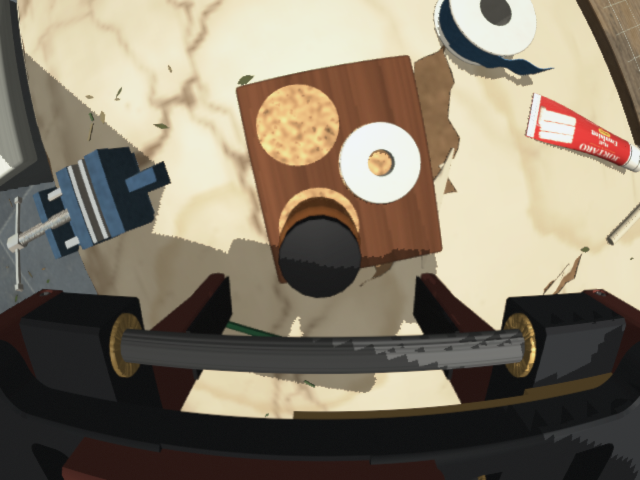

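```bash
python3 - <<'E'
from h import *
d=dict(np.load("w3.npz"))
print("lid",fray(d,320,256,98),fray(d,279,256,98),fray(d,361,256,98),"gold",fray(d,380,162,24),"spotL",fray(d,298,125,8))
go(428,-328,31,-0.3)
E
```

```text
lid [ 429.1 -327.6] [ 405.2 -319.9] [ 452.9 -335.3] gold [ 491.3 -289.6] spotL [ 438.6 -241.4]
t 7.97 pos [ 429.6 -332.1  155.4] shift now-frame [  4.1  -4.5 124.4] goal-frame [  3.4  -2.7 124.4] turn [ 0.014  0.006 -0.012] F [-1.   0.1 -0. ] w 87.7
```

Jar estimate (428.5,-328), consistent. Descend.

move_arm --pt "4 -3 20 0.01 0.005 -0.01" --pt "0 0 30 0 0 0" --pt "0 0 30 0 0 0" --pt "0 0 20 0 0 0" --pt "0 0 0 0 0 0"

```text
t: 8.38
ee_pos: [434.5, -330.9, 60.4]
orientation: [2.515, 1.855, 0.008]
ft_force: [-0.6, -0.2, 0.5]
width: 87.7
```

```bash
python3 -c "
from h import *
go(428.5,-328,31,-0.3)"
```

```text
t 8.38 pos [ 434.5 -330.9   60.4] shift now-frame [ 1.2 -7.  29.3] goal-frame [ 1.  -6.5 29.4] turn [0.017 0.005 0.   ] F [-0.6 -0.2  0.5] w 87.7
```

move_arm --pt "1 -5 10 0.015 0.005 0" --pt "0 -1 12 0 0 0" --pt "0 0 5 0 0 0" --pt "0 0 0 0 0 0" --pt "0 0 0 0 0 0"

```text
t: 8.8
ee_pos: [432.3, -329.7, 36.7]
orientation: [2.521, 1.863, 0.003]
ft_force: [-0.2, -0.3, -0.8]
width: 88.1
```

```bash
python3 -c "
from h import *
go(428.5,-328,31,-0.3)"
```

```text
t 8.8 pos [ 432.3 -329.7   36.7] shift now-frame [ 0.6 -4.1  5.7] goal-frame [ 0.5 -4.1  5.7] turn [0.007 0.003 0.002] F [-0.2 -0.3 -0.8] w 88.1
```

move_arm --pt "0.5 -5 6 0.007 0.003 0" --pt "0 -0.5 0.7 0 0 0"

```text
t: 8.97
ee_pos: [427.8, -328.3, 30.9]
orientation: [2.525, 1.866, 0.001]
ft_force: [-0.5, 0.2, -0.2]
width: 87.7
```

move_arm --pt "0 -0.3 0.7 0 0 0" --pt "0 -0.3 0.7 0 0 0" --pt "0 0 0.5 0 0 0" --pt "0 0 0.5 0 0 0" --pt "0 0 0 0 0 0" --hand 1

```text
t: 9.38
ee_pos: [427.5, -328.6, 29.1]
orientation: [2.524, 1.864, 0.002]
ft_force: [1.4, -0.1, 0.0]
width: 57.9
```

```bash
python3 -c "
from h import *
go(428.5,-328,31,-0.3)"
```

```text
t 9.38 pos [ 427.5 -328.6   29.1] shift now-frame [ 0.9  0.8 -1.9] goal-frame [ 0.9  0.8 -1.9] turn [0.004 0.001 0.002] F [ 1.4 -0.1  0. ] w 57.9
```

move_arm --pt "0 0 -15 0 0 0" --pt "0 0 -32 0 0 0" --pt "0 0 -40 0 0 0" --pt "0 0 -40 0 0 0" --pt "5 0 -40 0 0 0"

```text
t: 9.8
ee_pos: [422.4, -319.1, 191.2]
orientation: [-2.512, -1.854, 0.008]
ft_force: [0.9, -0.8, -2.6]
width: 57.2
```

move_arm --pt "25 -6 -20 0 0 0" --pt "36 -11 -10 0 0 0" --pt "38 -12 0 0 0 0" --pt "38 -12 0 0 0 0" --pt "38 -12 0 0 0 0"

```text
t: 10.22
ee_pos: [428.7, -139.4, 233.8]
orientation: [2.536, 1.853, 0.003]
ft_force: [0.4, -0.2, -2.6]
width: 57.2
```

```bash
python3 -c "
from h import *
go(428,224,220,-0.3)"
```

```text
t 10.22 pos [ 428.7 -139.4  233.8] shift now-frame [ 346.  -111.1   14.2] goal-frame [ 347.  -108.    13.8] turn [ 0.001 -0.002 -0.009] F [ 0.4 -0.2 -2.6] w 57.2
```

move_arm --pt "38 -12 0 0 0 -0.009" --pt "38 -12 0 0 0 0" --pt "38 -12 0 0 0 0" --pt "38 -12 0 0 0 0" --pt "38 -12 0 0 0 0"

```text
t: 10.63
ee_pos: [423.6, 68.8, 233.9]
orientation: [-2.531, -1.862, -0.003]
ft_force: [1.6, -0.2, -2.5]
width: 57.1
```

```bash
python3 -c "
from h import *
go(428,224,220,-0.3)"
```

```text
t 10.63 pos [423.6  68.8 233.9] shift now-frame [149.5 -42.1  14.1] goal-frame [149.6 -41.7  13.9] turn [ 0.001 -0.001 -0.002] F [ 1.6 -0.2 -2.5] w 57.1
```

move_arm --pt "38 -11 0 0 0 0" --pt "38 -11 0 0 0 0" --pt "34 -9 0 0 0 0" --pt "20 -6 5 0 0 0" --pt "6 -2 20 0 0 0"

```text
t: 11.05
ee_pos: [425.0, 223.8, 211.0]
orientation: [-2.525, -1.869, -0.013]
ft_force: [0.6, 0.4, -2.6]
width: 57.0
```

```bash
python3 -c "
from h import *
go(428,224,26,-0.3)"
```

```text
t 11.05 pos [425.  223.8 211. ] shift now-frame [ -0.2   1.9 185. ] goal-frame [  1.1   2.8 185. ] turn [ 0.005 -0.007  0.003] F [ 0.6  0.4 -2.6] w 57.0
```

move_arm --pt "0 0 30 0.005 -0.007 0" --pt "0 0 38 0 0 0" --pt "0 0 38 0 0 0" --pt "0 0 30 0 0 0" --pt "0 0 10 0 0 0"

```text
t: 11.47
ee_pos: [425.0, 228.8, 59.7]
orientation: [2.518, 1.878, 0.007]
ft_force: [-0.7, -0.9, -1.7]
width: 57.6
```

```bash
python3 -c "
from h import *
go(428,224,26,-0.3)"
```

```text
t 11.47 pos [425.  228.8  59.7] shift now-frame [-3.9  4.2 33.7] goal-frame [-3.7  4.3 33.7] turn [ 0.003 -0.003  0.011] F [-0.7 -0.9 -1.7] w 57.6
```

move_arm --pt "-3 3 12 0 0 0.01" --pt "0 0 9 0 0 0" --pt "0 0 5 0 0 0" --pt "0 0 2 0 0 0" --pt "0 0 2 0 0 0"

```text
t: 11.88
ee_pos: [423.6, 223.9, 24.7]
orientation: [-2.526, -1.866, 0.007]
ft_force: [-9.2, -2.9, 43.8]
width: 57.3
```

move_arm --pt "0 0 2 0 0 0" --pt "0 0 2 0 0 0"

```text
t: 12.05
ee_pos: [423.6, 224.0, 24.7]
orientation: [-2.525, -1.867, 0.007]
ft_force: [-6.5, -4.9, 20.0]
width: 57.3
```

move_arm --pt "0 0 -0.5 0 0 0" --pt "0 0 0 0 0 0" --pt "0 0 0 0 0 0" --pt "0 0 -2 0 0 0" --hand -1

```text
t: 12.38
ee_pos: [426.4, 225.7, 31.4]
orientation: [2.525, 1.869, 0.006]
ft_force: [0.1, -0.0, -0.3]
width: 80.5
```

move_arm --pt "0 0 -15 0 0 0" --pt "0 0 -32 0 0 0" --pt "0 0 -40 0 0 0" --pt "0 0 -40 0 0 0" --pt "-5 0 -35 0 0 0"

```text
t: 12.8
ee_pos: [421.3, 219.4, 193.9]
orientation: [-2.523, -1.868, 0.015]
ft_force: [1.0, 0.3, -0.1]
width: 87.6
```

```bash
python3 -c "
from h import *
go(491.7,-289.5,200,-0.3)
d=eyes.get_image('wrist');np.savez('w4.npz',**d);cv2.imwrite('pics/w4.png',d['frame'][:,:,::-1])"
```

```text
t 12.8 pos [421.3 219.4 193.9] shift now-frame [-466.3  215.8   -4.8] goal-frame [-465.4  217.7   -6.1] turn [-0.007  0.006  0.004] F [ 1.   0.3 -0.1] w 87.6
```

View pics/w4.png

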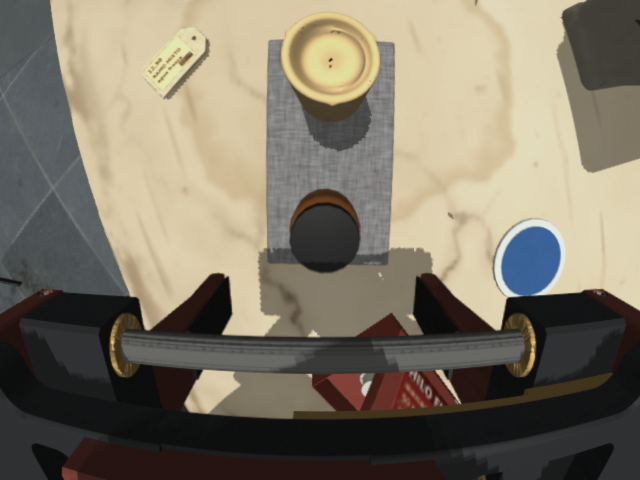

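```bash
python3 - <<'E'
from h import *
d=dict(np.load("w4.npz"))
print("candle",fray(d,330,56,135),"jar",fray(d,325,236,94),"coaster",fray(d,530,258,6), "mat",[fray(d,*c,4) for c in [(267,41),(393,42),(387,265),(267,263)]])
C=np.array([fray(d,*c,4) for c in [(267,41),(393,42),(387,265),(267,263)]]);c=C.mean(0)
e=C[0]+C[1]-C[2]-C[3];e/=np.linalg.norm(e)
for n,p in dict(c=fray(d,330,56,135),j=fray(d,325,236,94)).items(): print(n,np.dot(p-c,e),np.dot(p-c,[e[1],-e[0]]))
print(c)
E
```

```text
candle [460.9 337.7] jar [423.8 225.3] coaster [625.7 118.4] mat [array([420.4, 403.7]), array([534.7, 368.6]), array([468.5, 159.1]), array([354.4, 195.7])]
c 58.26671054889904 -1.2474240701611667
j -60.08911174797009 -2.685940122184167
[444.5   281.775]
```

move_arm --pt "-25 8 -10 -0.005 0.005 0" --pt "-36 15 0 0 0 0" --pt "-37 18 0 0 0 0" --pt "-37 18 0 0 0 0" --pt "-37 18 0 0 0 0"

```text
t: 13.27
ee_pos: [452.6, 35.0, 216.8]
orientation: [2.508, 1.881, 0.039]
ft_force: [1.2, 0.0, -0.4]
width: 88.1
```

move_arm --pt "-37 17 0 0 0 0" --pt "-37 17 0 0 0 0" --pt "-37 17 0 0 0 0" --pt "-37 17 0 0 0 0" --pt "-37 17 0 0 0 0"

```text
t: 13.68
ee_pos: [482.1, -171.9, 216.8]
orientation: [2.505, 1.879, 0.045]
ft_force: [1.2, -0.2, -0.6]
width: 88.0
```

```bash
python3 -c "
from h import *
go(491.7,-289.5,200,-0.3)"
```

```text
t 13.68 pos [ 482.1 -171.9  216.8] shift now-frame [-110.5   41.7   16. ] goal-frame [-109.5   43.9   16.8] turn [ 0.025 -0.017  0.016] F [ 1.2 -0.2 -0.6] w 88.0
```

move_arm --pt "-37 16 5 0.012 -0.008 0.008" --pt "-37 14 10 0.012 -0.008 0.008" --pt "-20 6 20 0 0 0" --pt "-5 0 30 0 0 0" --pt "0 0 30 0 0 0"

```text
t: 14.1
ee_pos: [494.6, -292.5, 125.9]
orientation: [2.521, 1.842, 0.013]
ft_force: [0.5, 0.8, -0.1]
width: 87.8
```

```bash
python3 -c "
from h import *
go(491.7,-289.5,10,-0.3)"
```

```text
t 14.1 pos [ 494.6 -292.5  125.9] shift now-frame [  2.6  -6.  115.8] goal-frame [  2.   -3.6 115.9] turn [ 0.021  0.005 -0.009] F [ 0.5  0.8 -0.1] w 87.8
```

move_arm --pt "2 -5 20 0.02 0.005 -0.01" --pt "0 0 25 0 0 0" --pt "0 0 20 0 0 0" --pt "0 0 10 0 0 0" --pt "0 0 0 0 0 0"

```text
t: 14.52
ee_pos: [487.3, -289.9, 41.1]
orientation: [-2.525, -1.858, 0.004]
ft_force: [0.1, 0.3, -0.9]
width: 87.9
```

```bash
python3 -c "
from h import *
go(491.7,-289.5,10,-0.3)
d=eyes.get_image('wrist');np.savez('w5.npz',**d);cv2.imwrite('pics/w5.png',d['frame'][:,:,::-1])"
```

```text
t 14.52 pos [ 487.3 -289.9   41.1] shift now-frame [ 1.7  4.3 31.1] goal-frame [ 1.7  4.1 31.1] turn [-0.007 -0.002 -0.002] F [ 0.1  0.3 -0.9] w 87.9
```

View pics/w5.png

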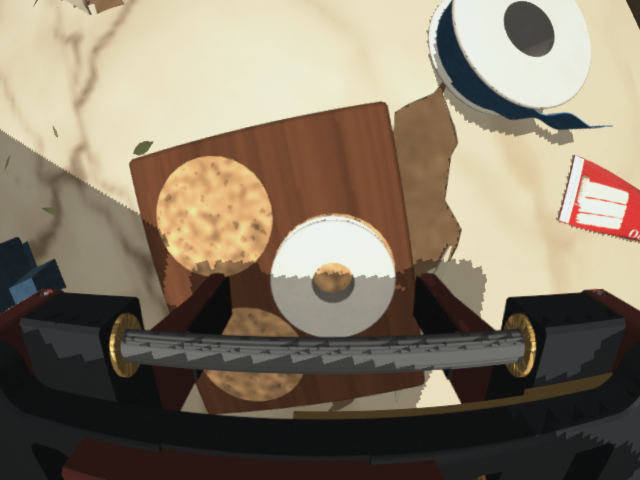

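move_arm --pt "1.5 4 10 -0.007 -0.002 0" --pt "0 1 10 0 0 0" --pt "0 0 6 0 0 0" --pt "0 0 2 0 0 0"

```text
t: 14.9
ee_pos: [496.5, -291.6, 15.7]
orientation: [2.523, 1.857, 0.005]
ft_force: [0.2, 0.8, -0.3]
width: 87.6
```

```bash
python3 -c "
from h import *
go(491.7,-289.5,11,-0.3)"
```

```text
t 14.9 pos [ 496.5 -291.6   15.7] shift now-frame [ 0.6 -5.3  4.6] goal-frame [ 0.6 -5.2  4.7] turn [ 0.009  0.003 -0.002] F [ 0.2  0.8 -0.3] w 87.6
```

move_arm --pt "0.5 -5 4 0.008 0.003 0" --pt "0 -0.5 1 0 0 0"

```text
t: 15.07
ee_pos: [491.6, -289.4, 10.4]
orientation: [2.529, 1.863, 0.002]
ft_force: [0.3, 0.3, -0.6]
width: 88.1
```

move_arm --pt "0 -0.3 0.7 0 0 0" --pt "0 0 0.5 0 0 0" --pt "0 0 0.3 0 0 0" --pt "0 0 0 0 0 0" --hand 1

```text
t: 15.4
ee_pos: [491.3, -289.5, 9.4]
orientation: [2.529, 1.862, 0.002]
ft_force: [0.3, -0.4, -0.3]
width: 64.8
```

```bash
python3 -c "
from h import *
go(491.7,-289.5,11,-0.3)"
```

```text
t 15.4 pos [ 491.3 -289.5    9.4] shift now-frame [ 0.1  0.4 -1.6] goal-frame [ 0.1  0.4 -1.6] turn [ 0.002 -0.    -0.001] F [ 0.3 -0.4 -0.3] w 64.8
```

move_arm --pt "0 0 -20 0 0 0" --pt "0 0 -38 0 0 0" --pt "0 0 -40 0 0 0" --pt "10 0 -38 0 0 0" --pt "25 1 -25 0 0 0"

```text
t: 15.82
ee_pos: [497.8, -256.2, 169.9]
orientation: [-2.524, -1.851, 0.007]
ft_force: [1.3, 0.3, 0.2]
width: 62.9
```

move_arm --pt "36 1 -10 0 0 0" --pt "40 1 0 0 0 0" --pt "40 1 0 0 0 0" --pt "40 1 0 0 0 0" --pt "40 1 0 0 0 0"

```text
t: 16.23
ee_pos: [567.6, -69.7, 191.9]
orientation: [2.538, 1.844, 0.009]
ft_force: [0.5, -0.7, -0.6]
width: 62.7
```

```bash
python3 -c "
from h import *
go(626,114,180,-0.3)"
```

```text
t 16.23 pos [567.6 -69.7 191.9] shift now-frame [192.7  -1.4  12.3] goal-frame [192.8   1.5  11.9] turn [ 0.007 -0.002 -0.014] F [ 0.5 -0.7 -0.6] w 62.7
```

move_arm --pt "40 0 0 0 0 -0.01" --pt "40 0 0 0 0 0" --pt "36 0 0 0 0 0" --pt "24 0 5 0 0 0" --pt "10 0 15 0 0 0"

```text
t: 16.65
ee_pos: [617.6, 86.1, 176.4]
orientation: [2.521, 1.86, 0.023]
ft_force: [0.2, -1.2, -1.0]
width: 62.5
```

```bash
python3 -c "
from h import *
go(626,114,180,-0.3)
for n in ['wrist','top','scene']:
  d=eyes.get_image(n);np.savez(n[0]+'6.npz',**d);cv2.imwrite('pics/'+n[0]+'6.png',d['frame'][:,:,::-1])"
```

```text
t 16.65 pos [617.6  86.1 176.4] shift now-frame [29.2 -0.1 -3.4] goal-frame [29.2 -0.2 -3.6] turn [ 0.016 -0.006  0.   ] F [ 0.2 -1.2 -1. ] w 62.5
```

View pics/w6.png

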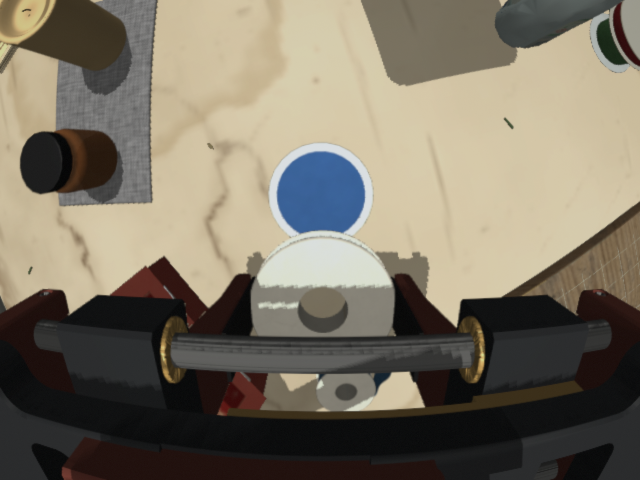

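View pics/s6.png

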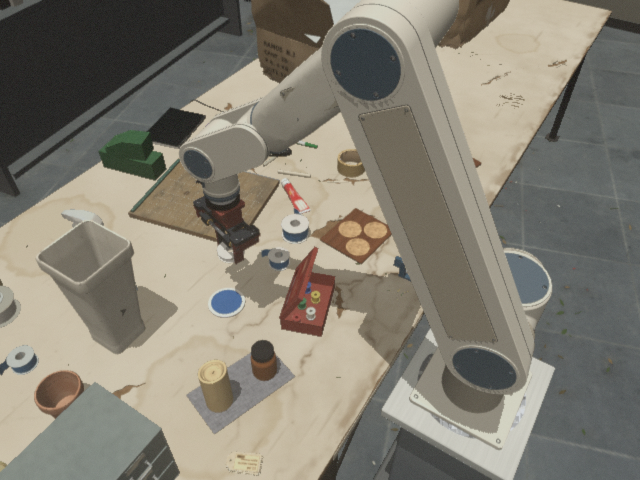

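```bash
python3 - <<'E'
from h import *
d=dict(np.load("w6.npz"))
print("coaster",fray(d,321.5,193,6),fray(d,269,193,6),fray(d,373,193,6),fray(d,321,142,6))
print("spool front",fray(d,322,232,191),"L",fray(d,251,295,191),"R",fray(d,394,295,191),"hole",fray(d,323,312,191))
print(d["cam_to_world"][:3,3])
o=ctrl.get_obs();M=R.from_rotvec(o["orientation"]);p=o["ee_pos"]
for n,u,v in (("front",322,232),("hole",323,312)):
    q=np.append(fray(d,u,v,191),191); print(n,M.inv().apply(q-p).round(1))
go(626.5,115,30,-.3)
P=pts(d)
E
```

```text
coaster [628.3 116. ] [583.2 130.3] [672.8 102.5] [641.3 159.9]
spool front [626.8 119.1] L [589.5 101.8] R [648.4  83.3] hole [616.8  85.2]
[633.64259927 148.91673693 338.73284459]
front [ 38.6   1.5 -18. ]
hole [  3.2   2.  -18.1]
t 16.8 pos [614.1  82.7 172.9] shift now-frame [ 34.2   1.1 143. ] goal-frame [ 34.5   2.3 142.9] turn [ 0.009 -0.002 -0.001] F [ 0.2  0.1 -1. ] w 62.5
```

move_arm --pt "20 0 25 0.008 -0.002 0" --pt "11 0 35 0 0 0" --pt "0 0 35 0 0 0" --pt "0 0 25 0 0 0" --pt "0 0 8 0 0 0"

```text
t: 17.22
ee_pos: [626.2, 104.4, 44.4]
orientation: [2.532, 1.851, 0.008]
ft_force: [-0.6, -0.8, -1.1]
width: 62.5
```

```bash
python3 - <<'E'
from h import *
go(625.8,111.2,8,-.3)
E
```

```text
t 17.22 pos [626.2 104.4  44.4] shift now-frame [ 6.3 -2.7 36.4] goal-frame [ 6.4 -2.4 36.4] turn [ 0.007 -0.001 -0.008] F [-0.6 -0.8 -1.1] w 62.5
```

move_arm --pt "6 -2 10 0.007 0 -0.008" --pt "0 0 10 0 0 0" --pt "0 0 7 0 0 0" --pt "0 0 2 0 0 0" --pt "0 0 1 0 0 0"

```text
t: 17.63
ee_pos: [626.1, 106.2, 12.9]
orientation: [-2.532, -1.858, 0.001]
ft_force: [-0.4, 0.8, -0.3]
width: 62.8
```

```bash
python3 - <<'E'
from h import *
go(625.8,111.2,8,-.3)
E
```

```text
t 17.63 pos [626.1 106.2  12.9] shift now-frame [ 4.7 -1.8  4.9] goal-frame [ 4.7 -1.8  4.9] turn [-0.001 -0.    -0.005] F [-0.4  0.8 -0.3] w 62.8
```

move_arm --pt "5 -2 1 0 0 0" --pt "0 0 2 0 0 0" --pt "0 0 1 0 0 0" --pt "0 0 1 0 0 0"

```text
t: 17.97
ee_pos: [628.0, 112.5, 10.6]
orientation: [2.532, 1.858, 0.006]
ft_force: [0.4, -0.5, -1.0]
width: 62.2
```

```bash
python3 - <<'E'
from h import *
go(625.8,111.2,8,-.3)
E
```

```text
t 17.97 pos [628.  112.5  10.6] shift now-frame [-1.9 -1.7  2.6] goal-frame [-1.9 -1.7  2.6] turn [ 0.003 -0.002 -0.005] F [ 0.4 -0.5 -1. ] w 62.2
```

move_arm --pt "-2 -2 2 0 0 0" --pt "0 0 1.5 0 0 0" --pt "0 0 1 0 0 0"

```text
t: 18.22
ee_pos: [625.6, 111.4, 8.1]
orientation: [2.531, 1.858, 0.007]
ft_force: [-2.0, 0.1, 14.8]
width: 62.4
```

```bash
python3 - <<'E'
from h import *
go(625.8,111.2,8,-.3)
E
```

```text
t 18.22 pos [625.6 111.4   8.1] shift now-frame [-0.1  0.2  0.1] goal-frame [-0.1  0.2  0.1] turn [ 0.004 -0.003 -0.004] F [-2.   0.1 14.8] w 62.4
```

Contact; release and rise.

move_arm --pt "0 0 0 0 0 0" --pt "0 0 0 0 0 0" --pt "0 0 0 0 0 0" --pt "0 0 0 0 0 0" --pt "0 0 -10 0 0 0" --hand -1

```text
t: 18.63
ee_pos: [624.4, 111.0, 17.5]
orientation: [2.531, 1.859, 0.005]
ft_force: [-0.1, 0.4, -0.3]
width: 87.3
```

move_arm --pt "0 0 -30 0 0 0" --pt "0 0 -40 0 0 0" --pt "0 0 -40 0 0 0" --pt "-30 0 -25 0 0 0" --pt "-35 0 0 0 0 0"

```text
t: 19.05
ee_pos: [605.4, 51.9, 159.5]
orientation: [2.526, 1.867, 0.004]
ft_force: [1.6, -0.3, -0.2]
width: 87.6
```

```bash
python3 - <<'E'
from h import *
go(593,-75,150,-.3)
d=eyes.get_image('wrist');np.savez('w7.npz',**d);cv2.imwrite('pics/w7.png',d['frame'][:,:,::-1])
E
```

```text
t 19.05 pos [605.4  51.9 159.5] shift now-frame [-125.    25.4    9.4] goal-frame [-124.9   25.7    9.5] turn [ 0.002 -0.001  0.002] F [ 1.6 -0.3 -0.2] w 87.6
```

View pics/w7.png

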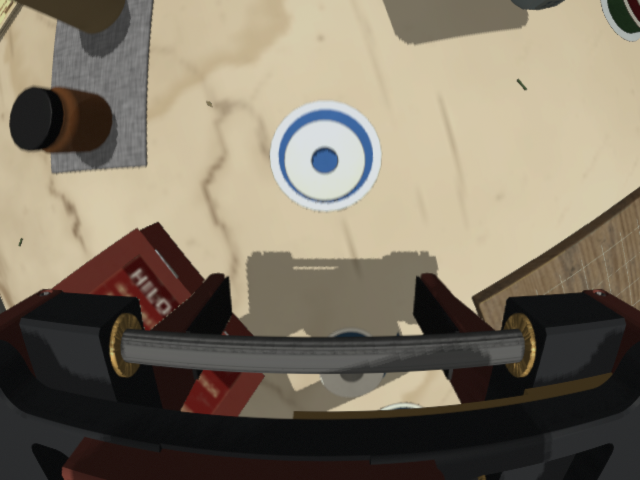

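move_arm --pt "-40 5 0 0 0 0" --pt "-40 5 0 0 0 0" --pt "-40 5 0 0 0 0" --pt "-38 5 0 0 0 0" --pt "-20 2 0 0 0 0"

```text
t: 19.52
ee_pos: [570.8, -130.9, 162.6]
orientation: [2.521, 1.867, 0.005]
ft_force: [0.2, -0.1, -0.7]
width: 88.0
```

```bash
python3 - <<'E'
from h import *
go(593,-75,150,-.3)
d=eyes.get_image('wrist');np.savez('w8.npz',**d);cv2.imwrite('pics/w8.png',d['frame'][:,:,::-1])
E
```

```text
t 19.52 pos [ 570.8 -130.9  162.6] shift now-frame [59.9  4.9 12.6] goal-frame [59.9  4.7 12.6] turn [ 0.005 -0.     0.004] F [ 0.2 -0.1 -0.7] w 88.0
```

View pics/w8.png

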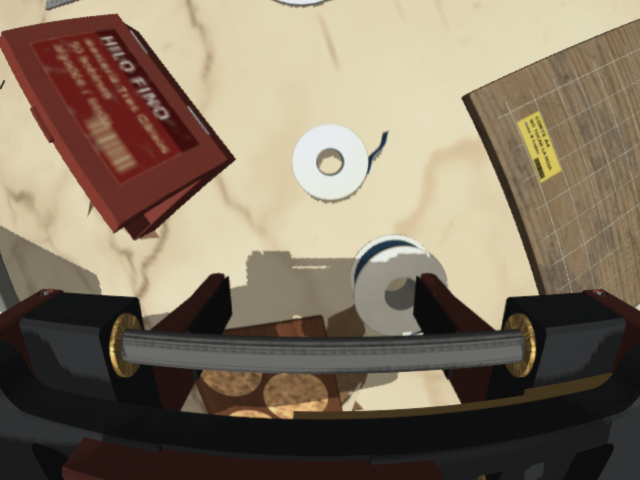

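```bash
python3 - <<'E'
from h import *
d=dict(np.load("w8.npz"))
crop(d,280,110,400,220,6,"pics/w8a.png")
E
```

```text
(no output)
```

View pics/w8a.png

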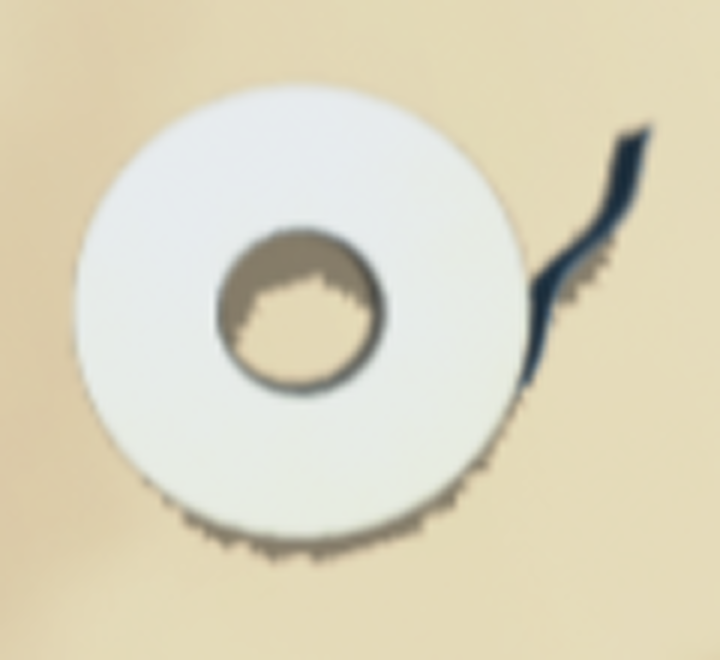

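```bash
python3 - <<'E'
from h import *
d=dict(np.load("w8.npz"))
f=lambda x,y,z: fray(d,280+(x+.5)/6-.5,110+(y+.5)/6-.5,z)
L,Rr,U,D=f(75,312,34),f(528,312,34),f(300,85,34),f(300,540,34)
c=f(300,312,34);print("blue",c,(L+Rr)/2,(U+D)/2,np.linalg.norm(L-Rr))
for z in (10,25):
  for p in [(525,385),(540,290),(600,230),(640,130)]:
    v=f(*p,z)-c; print(z,v.round(1),np.linalg.norm(v).round(1),"ang",np.degrees(np.arctan2(v[1],v[0])).round(), "xy in 43deg", R.from_euler('z',-43,degrees=True).apply([*v,0])[:2].round(1))
go(593.5,-74.5,150,-.82)
E
```

```text
blue [593.7 -75.3] [594.05 -75.25] [593.7 -75.5] 58.781799904392244
10 [ 28.  -19.5] 34.1 ang -35.0 xy in 43deg [  7.2 -33.4]
10 [33.8 -7.2] 34.6 ang -12.0 xy in 43deg [ 19.8 -28.3]
10 [44.4 -1.3] 44.4 ang -2.0 xy in 43deg [ 31.6 -31.2]
10 [54.  10.9] 55.1 ang 11.0 xy in 43deg [ 46.9 -28.9]
25 [ 26.4 -18.2] 32.1 ang -35.0 xy in 43deg [  6.9 -31.3]
25 [31.9 -6.4] 32.5 ang -11.0 xy in 43deg [ 19.  -26.4]
25 [42.1 -0.8] 42.1 ang -1.0 xy in 43deg [ 30.2 -29.3]
25 [51.2 10.8] 52.3 ang 12.0 xy in 43deg [ 44.8 -27. ]
t 19.57 pos [ 570.4 -133.   162.6] shift now-frame [62.7  4.9 12.6] goal-frame [ 56.8 -27.   12.6] turn [ 0.005 -0.001  0.523] F [-0.5 -2.2  0.2] w 87.8
```

```bash
python3 - <<'E'
from h import *
d=dict(np.load("top0.npz"));P=pts(d);q=P[250:312,205:292].reshape(-1,3)
for lo,hi in((20,60),(60,100),(100,130),(130,180)):
    s=q[(q[:,2]>lo)&(q[:,2]<hi)];
    if len(s)>5:
        h=cv2.convexHull(s[:,:2].astype(np.float32));r=cv2.minAreaRect(h);print(lo,hi,len(s),cv2.boxPoints(r).round().tolist())
d=dict(np.load("w8.npz"));
v,u=np.mgrid[:480,:640];z=d["range_z"].astype(float)
a=np.stack([u-d["cx"],v-d["cy"]],-1)/d["fx"];r=np.linalg.norm(a,axis=-1)+1e-9
X=a*(np.tan(r)/r*z)[...,None];X=np.concatenate([X,z[...,None]],-1);T=d["cam_to_world"];W=X@T[:3,:3].T+T[:3,3]
for p in [(232,158),(225,160),(210,180),(150,230),(135,235),(125,25),(330,135),(300,200)]: print(p,W[p[1],p[0]].round())
E
```

```text
20 60 339 [[360.0, 71.0], [416.0, -85.0], [520.0, -47.0], [463.0, 108.0]]
60 100 302 [[434.0, 97.0], [492.0, -59.0], [514.0, -51.0], [456.0, 105.0]]
100 130 257 [[406.0, 88.0], [463.0, -70.0], [494.0, -59.0], [436.0, 100.0]]
130 180 389 [[403.0, 88.0], [461.0, -70.0], [481.0, -63.0], [422.0, 95.0]]
(232, 158) [517. -48.  14.]
(225, 160) [519. -50.  49.]
(210, 180) [490. -59.   7.]
(150, 230) [426. -82.  24.]
(135, 235) [418. -81.  40.]
(125, 25) [468.  92.  48.]
(330, 135) [600. -56.  34.]
(300, 200) [ 560. -101.   -0.]
```

move_arm --pt "0 0 0 0 0 0.115" --pt "0 0 0 0 0 0.115" --pt "0 0 0 0 0 0.115" --pt "0 0 0 0 0 0.115" --pt "0 0 0 0 0 0.115"

```text
t: 19.98
ee_pos: [568.9, -135.4, 163.9]
orientation: [2.965, 1.029, 0.005]
ft_force: [-0.3, -0.5, -1.8]
width: 88.0
```

```bash
python3 - <<'E'
from h import *
go(593.7,-75.3,100,-1.2)
E
```

```text
t 19.98 pos [ 568.9 -135.4  163.9] shift now-frame [ 56.6 -32.1  63.9] goal-frame [ 44.9 -47.1  63.9] turn [ 0.003 -0.003  0.298] F [-0.3 -0.5 -1.8] w 88.0
```

move_arm --pt "15 -12 5 0 0 0.1" --pt "15 -14 10 0 0 0.1" --pt "12 -14 15 0 0 0.08" --pt "3 -5 15 0 0 0" --pt "0 0 10 0 0 0"

```text
t: 20.4
ee_pos: [587.1, -70.1, 111.2]
orientation: [3.086, 0.567, 0.015]
ft_force: [0.5, -0.6, -0.2]
width: 87.6
```

```bash
python3 - <<'E'
from h import *
go(593.7,-75.3,60,-1.2)
E
```

```text
t 20.4 pos [587.1 -70.1 111.2] shift now-frame [ 3.9  6.9 51.3] goal-frame [ 4.3  7.2 51.2] turn [ 0.006 -0.009 -0.007] F [ 0.5 -0.6 -0.2] w 87.6
```

move_arm --pt "4 6 10 0.005 -0.008 -0.007" --pt "0 0 15 0 0 0" --pt "0 0 15 0 0 0" --pt "0 0 0 0 0 0"

```text
t: 20.73
ee_pos: [592.1, -72.8, 68.2]
orientation: [-3.086, -0.585, 0.004]
ft_force: [-0.4, -0.3, -0.1]
width: 87.9
```

```bash
python3 - <<'E'
from h import *
d=eyes.get_image('wrist');np.savez('w9.npz',**d);cv2.imwrite('pics/w9.png',d['frame'][:,:,::-1])
go(593.7,-75.3,6,-1.2)
E
```

```text
t 20.78 pos [592.6 -73.   69.4] shift now-frame [ 0.3  2.6 63.4] goal-frame [ 0.2  2.6 63.4] turn [-0.     0.001  0.004] F [ 0.3 -0.  -0.6] w 87.8
```

View pics/w9.png

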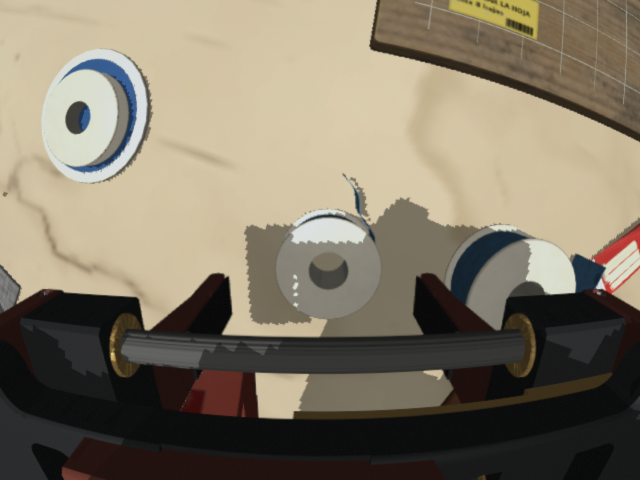

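move_arm --pt "0 2.5 15 0 0 0.004" --pt "0 0 18 0 0 0" --pt "0 0 15 0 0 0" --pt "0 0 6 0 0 0"

```text
t: 21.12
ee_pos: [597.1, -76.5, 19.2]
orientation: [3.086, 0.578, 0.009]
ft_force: [0.4, -0.6, -0.4]
width: 87.8
```

```bash
python3 - <<'E'
from h import *
go(593.7,-75.3,6,-1.2)
E
```

```text
t 21.12 pos [597.1 -76.5  19.2] shift now-frame [-2.8 -2.4 13.2] goal-frame [-2.7 -2.3 13.2] turn [ 0.003 -0.005 -0.   ] F [ 0.4 -0.6 -0.4] w 87.8
```

move_arm --pt "-2.5 -2 8 0.003 -0.005 0" --pt "-0.5 0 4 0 0 0" --pt "0 0 2 0 0 0"

```text
t: 21.37
ee_pos: [594.1, -76.1, 5.9]
orientation: [3.087, 0.578, 0.002]
ft_force: [0.4, -0.1, -0.2]
width: 87.5
```

move_arm --pt "0 0 1 0 0 0" --pt "0 0 0.5 0 0 0" --pt "0 0 0.5 0 0 0" --pt "0 0 0 0 0 0" --pt "0 0 0 0 0 0" --hand 1

```text
t: 21.78
ee_pos: [595.4, -76.2, 5.7]
orientation: [3.086, 0.578, 0.006]
ft_force: [-0.5, -0.6, -1.1]
width: 58.7
```

```bash
python3 - <<'E'
from h import *
go(593.7,-75.3,6,-1.2)
E
```

```text
t 21.78 pos [595.4 -76.2   5.7] shift now-frame [-1.2 -1.5 -0.3] goal-frame [-1.2 -1.5 -0.3] turn [ 0.002 -0.003 -0.   ] F [-0.5 -0.6 -1.1] w 58.7
```

move_arm --pt "0 0 -20 0 0 0" --pt "0 0 -35 0 0 0" --pt "0 0 -40 0 0 0" --pt "-10 10 -20 0 0 0" --pt "-22 22 0 0 0 0"

```text
t: 22.2
ee_pos: [576.7, -114.7, 123.8]
orientation: [-3.086, -0.586, -0.0]
ft_force: [0.6, -0.1, -0.7]
width: 59.0
```

```bash
python3 - <<'E'
from h import *
go(493.5,-290,100,-1.2)
E
```

```text
t 22.2 pos [ 576.7 -114.7  123.8] shift now-frame [-141.6  132.6   23.7] goal-frame [-141.1  133.2   23.8] turn [-0.    -0.     0.004] F [ 0.6 -0.1 -0.7] w 59.0
```

move_arm --pt "-28 27 0 0 0 0.004" --pt "-29 28 0 0 0 0" --pt "-29 28 0 0 0 0" --pt "-25 24 0 0 0 0" --pt "-12 10 0 0 0 0"

```text
t: 22.62
ee_pos: [504.4, -275.1, 129.1]
orientation: [3.08, 0.587, 0.014]
ft_force: [0.5, -0.1, -0.7]
width: 58.6
```

```bash
python3 - <<'E'
from h import *
go(493.5,-290,60,-1.2)
E
```

```text
t 22.62 pos [ 504.4 -275.1  129.1] shift now-frame [-16.1   9.3  69. ] goal-frame [-15.6   9.9  69.1] turn [ 0.007 -0.007  0.006] F [ 0.5 -0.1 -0.7] w 58.6
```

move_arm --pt "-10 4 10 0.006 -0.006 0.005" --pt "0 0 20 0 0 0" --pt "0 0 15 0 0 0" --pt "0 0 5 0 0 0" --pt "0 0 0 0 0 0"

```text
t: 23.03
ee_pos: [494.0, -286.9, 77.0]
orientation: [3.088, 0.568, 0.003]
ft_force: [0.3, 0.7, -0.5]
width: 59.2
```

```bash
python3 - <<'E'
from h import *
d=eyes.get_image('wrist');np.savez('w10.npz',**d);cv2.imwrite('pics/w10.png',d['frame'][:,:,::-1])
go(493.5,-290,16,-1.2)
E
```

```text
t 23.08 pos [ 494.1 -286.7   77.4] shift now-frame [-1.8  2.7 61.4] goal-frame [-1.7  2.8 61.4] turn [ 0.002 -0.002 -0.007] F [-0.6  0.2 -0.7] w 58.5
```

View pics/w10.png

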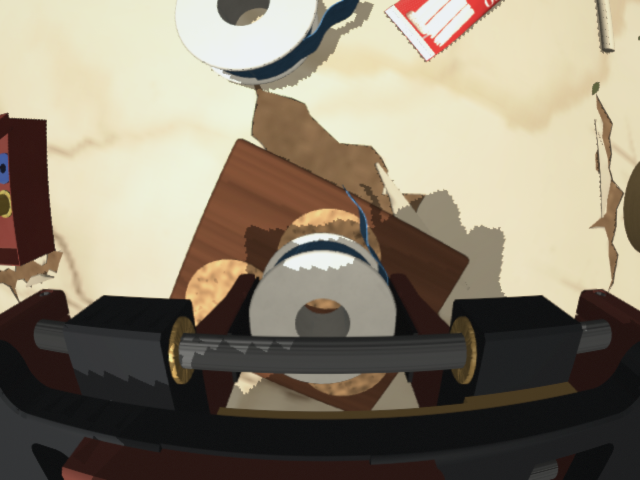

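```bash
python3 - <<'E'
from h import *
d=dict(np.load("w10.npz"))
crop(d,170,120,480,330,2.5,"pics/w10a.png")
p=fray(d,328,208,8);print(p, p-34*np.array([.932,.362]))
print("corners",fray(d,239,139,8),fray(d,468,260,8))
# spool rim front at z = 77-5.7+34
print("rim",fray(d,322,235,105),fray(d,250,310,105),fray(d,397,310,105),"hole",fray(d,323,322,105))
E
```

```text
[ 524.4 -278.6] [ 492.712 -290.908]
corners [ 545.8 -210.9] [ 526.4 -380.6]
rim [ 526.8 -273.5] [ 488.1 -257.6] [ 508.9 -312.3] hole [ 493.9 -286.5]
```

View pics/w10a.png

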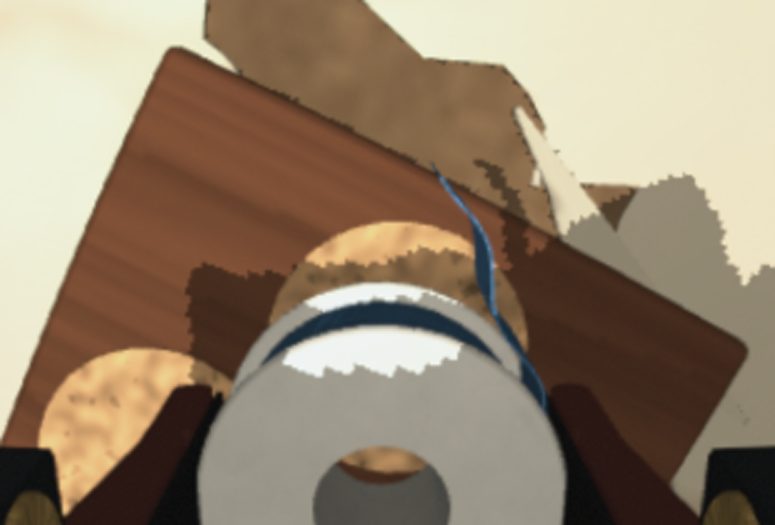

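move_arm --pt "-2 3 15 0 0 -0.007" --pt "0 0 18 0 0 0" --pt "0 0 12 0 0 0" --pt "0 0 4 0 0 0"

```text
t: 23.42
ee_pos: [496.9, -289.8, 29.9]
orientation: [3.081, 0.584, 0.01]
ft_force: [-0.6, 0.5, -0.6]
width: 58.9
```

```bash
python3 - <<'E'
from h import *
go(493,-290.5,14,-1.2)
E
```

```text
t 23.42 pos [ 496.9 -289.8   29.9] shift now-frame [-4.  -0.9 15.9] goal-frame [-3.9 -0.8 15.9] turn [ 0.006 -0.005  0.004] F [-0.6  0.5 -0.6] w 58.9
```

move_arm --pt "-4 -1 6 0.005 -0.005 0.004" --pt "0 0 5 0 0 0" --pt "0 0 3 0 0 0" --pt "0 0 1 0 0 0"

```text
t: 23.75
ee_pos: [493.5, -289.8, 14.4]
orientation: [3.086, 0.58, 0.0]
ft_force: [-0.4, 0.1, -0.5]
width: 58.6
```

```bash
python3 - <<'E'
from h import *
go(493,-290.5,14,-1.2)
E
```

```text
t 23.75 pos [ 493.5 -289.8   14.4] shift now-frame [-0.7  0.4  0.4] goal-frame [-0.7  0.4  0.4] turn [0.001 0.    0.001] F [-0.4  0.1 -0.5] w 58.6
```

move_arm --pt "-0.5 0.5 1.5 0 0 0" --pt "0 0 1 0 0 0"

```text
t: 23.92
ee_pos: [493.5, -290.3, 13.6]
orientation: [3.087, 0.58, 0.001]
ft_force: [-5.8, 2.0, 14.8]
width: 58.6
```

move_arm --pt "0 0 0 0 0 0" --pt "0 0 0 0 0 0" --pt "0 0 0 0 0 0" --pt "0 0 0 0 0 0" --pt "0 0 -10 0 0 0" --hand -1

```text
t: 24.33
ee_pos: [493.8, -290.6, 24.6]
orientation: [3.086, 0.579, 0.002]
ft_force: [-0.7, 0.3, 0.2]
width: 86.7
```

move_arm --pt "0 0 -25 0 0 0" --pt "0 0 -35 0 0 0" --pt "0 0 -40 0 0 0" --pt "0 0 -40 0 0 -0.05" --pt "0 0 -30 0 0 -0.11"

```text
t: 24.75
ee_pos: [489.7, -288.2, 197.5]
orientation: [-3.023, -0.825, 0.012]
ft_force: [1.0, -0.1, 0.2]
width: 88.0
```

```bash
python3 - <<'E'
from h import *
go(423.6,224,220,-.3)
for n in ['wrist','scene','top']:
  d=eyes.get_image(n);np.savez(n[0]+'11.npz',**d);cv2.imwrite('pics/'+n[0]+'11.png',d['frame'][:,:,::-1])
E
```

```text
t 24.75 pos [ 489.7 -288.2  197.5] shift now-frame [ 203.1 -475.   -18.9] goal-frame [ 469.8 -214.5  -22.5] turn [-0.011  0.002 -0.738] F [ 1.  -0.1  0.2] w 88.0
```

View pics/w11.png

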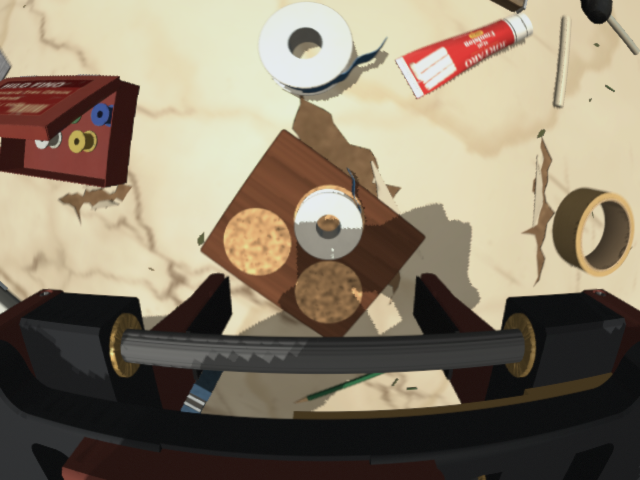

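View pics/t11.png

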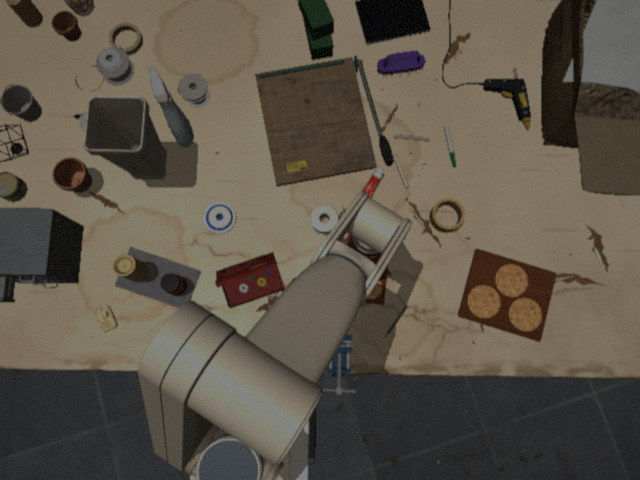

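```bash
python3 - <<'E'
from h import *
d=dict(np.load("w11.npz"));print("blue",fray(d,329,224,42))
d=dict(np.load("t11.npz"));crop(d,180,180,260,250,8,"pics/t11a.png")
go(423.6,224,230,-.3)
E
```

```text
blue [ 494.7 -289.5]
t 24.9 pos [ 490.9 -289.   197.4] shift now-frame [ 201.3 -476.7  -30.5] goal-frame [ 470.2 -215.9  -32.6] turn [-0.007  0.001 -0.74 ] F [-0.9 -0.2 -0.7] w 87.8
```

View pics/t11a.png

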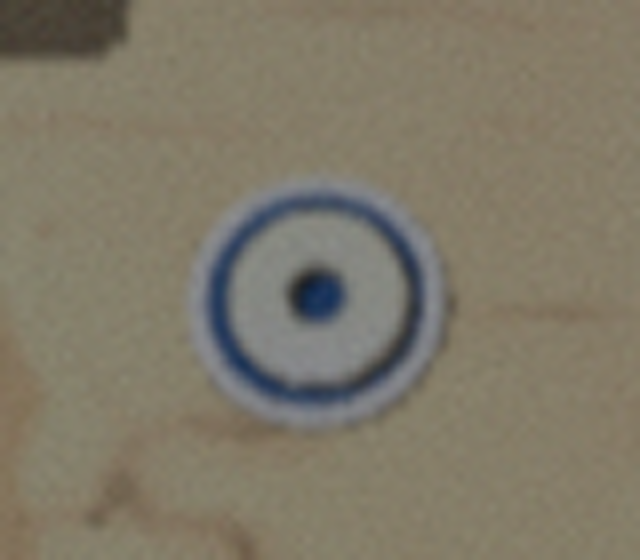

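move_arm --pt "10 -20 -15 0 0 -0.119" --pt "18 -30 -5 0 0 -0.119" --pt "20 -32 -3 0 0 -0.119" --pt "22 -30 0 0 0 -0.119" --pt "25 -28 0 0 0 -0.119"

```text
t: 25.32
ee_pos: [455.4, -122.5, 217.6]
orientation: [-2.644, -1.68, 0.01]
ft_force: [1.1, 0.5, -0.9]
width: 87.6
```

```bash
python3 - <<'E'
from h import *
go(423.6,224,230,-.3)
E
```

```text
t 25.32 pos [ 455.4 -122.5  217.6] shift now-frame [ 300.1 -176.2  -10.7] goal-frame [ 321.6 -132.8  -12.4] turn [-0.011 -0.    -0.139] F [ 1.1  0.5 -0.9] w 87.6
```

move_arm --pt "36 -19 -4 -0.005 0 -0.07" --pt "36 -16 -4 -0.005 0 -0.069" --pt "38 -15 0 0 0 0" --pt "38 -15 0 0 0 0" --pt "38 -15 0 0 0 0"

```text
t: 25.73
ee_pos: [432.2, 83.9, 220.3]
orientation: [-2.518, -1.863, 0.016]
ft_force: [0.4, -0.2, 0.1]
width: 87.9
```

```bash
python3 - <<'E'
from h import *
go(423.6,224,200,-.3)
E
```

```text
t 25.73 pos [432.2  83.9 220.3] shift now-frame [131.5 -49.   20.5] goal-frame [131.3 -49.6  20.3] turn [-0.014  0.003  0.003] F [ 0.4 -0.2  0.1] w 87.9
```

move_arm --pt "38 -14 0 -0.007 0 0" --pt "38 -14 0 -0.007 0 0" --pt "28 -11 10 0 0 0" --pt "12 -4 25 0 0 0" --pt "0 0 20 0 0 0"

```text
t: 26.15
ee_pos: [420.8, 218.4, 161.8]
orientation: [2.526, 1.866, -0.003]
ft_force: [0.4, 0.0, 0.1]
width: 88.2
```

```bash
python3 - <<'E'
from h import *
go(423.6,224,140,-.3)
d=eyes.get_image('wrist');np.savez('w12.npz',**d);cv2.imwrite('pics/w12.png',d['frame'][:,:,::-1])
E
```

```text
t 26.15 pos [420.8 218.4 161.8] shift now-frame [ 6.2  1.1 21.8] goal-frame [ 6.2  1.1 21.8] turn [-0.     0.002  0.002] F [0.4 0.  0.1] w 88.2
```

View pics/w12.png

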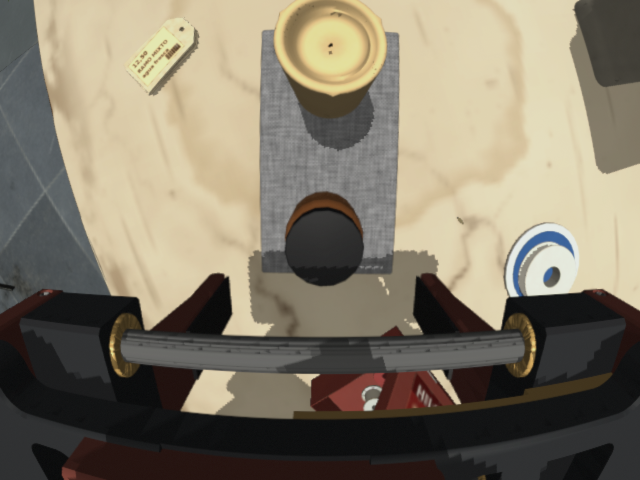

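move_arm --pt "4 1 20 0 0 0" --pt "0 0 30 0 0 0" --pt "0 0 30 0 0 0" --pt "0 0 20 0 0 0" --pt "0 0 0 0 0 0"

```text
t: 26.62
ee_pos: [415.7, 217.5, 51.6]
orientation: [-2.53, -1.86, 0.028]
ft_force: [-0.5, -0.6, -0.0]
width: 88.1
```

```bash
python3 - <<'E'
from h import *
go(423.6,224,25,-.3)
E
```

```text
t 26.62 pos [415.7 217.5  51.6] shift now-frame [ 8.9  5.9 26.4] goal-frame [ 8.5  5.6 26.6] turn [-0.012  0.013 -0.003] F [-0.5 -0.6 -0. ] w 88.1
```

move_arm --pt "7 5 4 -0.012 0.013 -0.003" --pt "1 1 10 0 0 0" --pt "0 0 8 0 0 0" --pt "0 0 4 0 0 0"

```text
t: 26.95
ee_pos: [425.1, 222.9, 25.2]
orientation: [2.531, 1.861, 0.002]
ft_force: [0.1, 0.4, -0.4]
width: 87.8
```

```bash
python3 - <<'E'
from h import *
go(423.6,224,25,-.3)
E
```

```text
t 26.95 pos [425.1 222.9  25.2] shift now-frame [ 0.6 -1.8  0.2] goal-frame [ 0.6 -1.8  0.2] turn [ 0.001 -0.001 -0.003] F [ 0.1  0.4 -0.4] w 87.8
```

move_arm --pt "0.5 -1.8 0 0 0 0" --pt "0 0 0 0 0 0" --pt "0 0 0 0 0 0" --pt "0 0 0.3 0 0 0" --pt "0 0 0 0 0 0" --hand 1

```text
t: 27.37
ee_pos: [424.5, 224.5, 26.2]
orientation: [2.531, 1.86, 0.006]
ft_force: [-0.9, 0.2, -0.1]
width: 58.0
```

```bash
python3 - <<'E'
from h import *
go(423.6,224,25,-.3)
E
```

```text
t 27.37 pos [424.5 224.5  26.2] shift now-frame [-0.7 -0.7  1.2] goal-frame [-0.7 -0.7  1.2] turn [ 0.003 -0.003 -0.003] F [-0.9  0.2 -0.1] w 58.0
```

move_arm --pt "0 0 -15 0 0 0" --pt "0 0 -32 0 0 0" --pt "0 0 -40 0 0 0" --pt "0 0 -40 0 0 0" --pt "0 0 -40 0 0 0"

```text
t: 27.78
ee_pos: [417.3, 221.1, 191.1]
orientation: [-2.529, -1.859, 0.026]
ft_force: [1.6, 0.9, -4.1]
width: 57.4
```

move_arm --pt "-22 6 -25 0 0 0" --pt "-36 10 -5 0 0 0" --pt "-38 12 0 0 0 0" --pt "-38 12 0 0 0 0" --pt "-38 12 0 0 0 0"

```text
t: 28.2
ee_pos: [421.2, 43.6, 234.5]
orientation: [2.518, 1.873, 0.009]
ft_force: [1.6, 0.5, -2.8]
width: 57.4
```

```bash
python3 - <<'E'
from h import *
go(428.5,-328.5,210,-.3)
E
```

```text
t 28.2 pos [421.2  43.6 234.5] shift now-frame [-354.3  113.8   24.3] goal-frame [-353.3  117.    24.5] turn [ 0.006 -0.003  0.008] F [ 1.6  0.5 -2.8] w 57.4
```

move_arm --pt "-38 12 0 0 0 0.008" --pt "-38 12 0 0 0 0" --pt "-38 12 0 0 0 0" --pt "-38 12 0 0 0 0" --pt "-38 12 0 0 0 0"

```text
t: 28.62
ee_pos: [418.6, -164.3, 235.6]
orientation: [2.523, 1.864, 0.012]
ft_force: [0.9, -0.7, -3.1]
width: 56.9
```

```bash
python3 - <<'E'
from h import *
go(428.5,-328.5,210,-.3)
E
```

```text
t 28.62 pos [ 418.6 -164.3  235.6] shift now-frame [-154.1   57.5   25.6] goal-frame [-153.9   58.    25.6] turn [ 0.008 -0.003  0.002] F [ 0.9 -0.7 -3.1] w 56.9
```

move_arm --pt "-38 14 0 0.004 0 0" --pt "-38 14 5 0.004 0 0" --pt "-36 14 5 0 0 0" --pt "-20 8 10 0 0 0" --pt "-5 2 20 0 0 0"

```text
t: 29.03
ee_pos: [426.5, -323.9, 198.2]
orientation: [2.526, 1.855, 0.007]
ft_force: [0.7, 0.8, -3.3]
width: 57.1
```

```bash
python3 - <<'E'
from h import *
go(428.5,-328.5,80,-.3)
E
```

```text
t 29.03 pos [ 426.5 -323.9  198.2] shift now-frame [ -3.7   2.3 118.2] goal-frame [ -3.8   3.3 118.2] turn [ 0.009  0.001 -0.004] F [ 0.7  0.8 -3.3] w 57.1
```

move_arm --pt "0 0 25 0.008 0 -0.004" --pt "0 0 35 0 0 0" --pt "0 0 30 0 0 0" --pt "0 0 20 0 0 0" --pt "0 0 0 0 0 0"

```text
t: 29.45
ee_pos: [423.9, -327.1, 81.5]
orientation: [-2.534, -1.856, 0.002]
ft_force: [-0.4, 1.0, -3.5]
width: 57.3
```

```bash
python3 - <<'E'
from h import *
go(428.5,-328.5,31,-.3)
E
```

```text
t 29.45 pos [ 423.9 -327.1   81.5] shift now-frame [ 0.   4.8 50.5] goal-frame [-0.   4.8 50.5] turn [-0.001  0.001 -0.006] F [-0.4  1.  -3.5] w 57.3
```

move_arm --pt "0 4 15 0 0 -0.006" --pt "0 0 15 0 0 0" --pt "0 0 10 0 0 0" --pt "0 0 3 0 0 0" --pt "0 0 0 0 0 0"

```text
t: 29.87
ee_pos: [427.9, -328.3, 39.2]
orientation: [-2.527, -1.864, 0.002]
ft_force: [0.1, -0.3, -3.9]
width: 57.0
```

```bash
python3 - <<'E'
from h import *
go(428.5,-328.5,31,-.3)
E
```

```text
t 29.87 pos [ 427.9 -328.3   39.2] shift now-frame [-0.   0.7  8.2] goal-frame [-0.   0.6  8.2] turn [-0.002  0.     0.   ] F [ 0.1 -0.3 -3.9] w 57.0
```

move_arm --pt "0 0.3 4 0 0 0" --pt "0 0 3 0 0 0" --pt "0 0 1.5 0 0 0" --pt "0 0 1 0 0 0"

```text
t: 30.2
ee_pos: [429.9, -329.6, 32.2]
orientation: [2.525, 1.863, -0.0]
ft_force: [0.4, 0.7, -2.5]
width: 57.5
```

move_arm --pt "0 0 1.5 0 0 0" --pt "0 0 1 0 0 0"

```text
t: 30.37
ee_pos: [430.3, -329.9, 30.2]
orientation: [2.525, 1.862, -0.0]
ft_force: [-2.7, 0.4, 1.7]
width: 56.9
```

move_arm --pt "0 0 1 0 0 0" --pt "0 0 0.5 0 0 0"

```text
t: 30.53
ee_pos: [430.3, -330.1, 30.2]
orientation: [2.525, 1.862, -0.0]
ft_force: [-1.1, 1.2, 0.3]
width: 57.0
```

move_arm --pt "0 0 0 0 0 0" --pt "0 0 0 0 0 0" --pt "0 0 0 0 0 0" --pt "0 0 0 0 0 0" --pt "0 0 -5 0 0 0" --hand -1

```text
t: 30.95
ee_pos: [431.0, -330.7, 35.7]
orientation: [2.523, 1.861, 0.001]
ft_force: [0.7, 0.1, 0.9]
width: 85.8
```

```bash
python3 - <<'E'
from h import *
go(428.5,-328.5,31,-.3)
E
```

```text
t 30.95 pos [ 431.  -330.7   35.7] shift now-frame [ 1.4 -3.1  4.7] goal-frame [ 1.4 -3.1  4.7] turn [0.005 0.003 0.   ] F [0.7 0.1 0.9] w 85.8
```

Rise; then go for the candle at TCP (464.8, 340.2).

move_arm --pt "0 0 -15 0.005 0.003 0" --pt "0 0 -32 0 0 0" --pt "0 0 -40 0 0 0" --pt "0 0 -40 0 0 0" --pt "0 0 -40 0 0 0"

```text
t: 31.37
ee_pos: [426.6, -327.1, 201.6]
orientation: [-2.515, -1.855, 0.008]
ft_force: [0.3, -0.4, -0.2]
width: 87.6
```

```bash
python3 - <<'E'
from h import *
go(464.8,340.2,230,-.3)
d=eyes.get_image('wrist');np.savez('w13.npz',**d);cv2.imwrite('pics/w13.png',d['frame'][:,:,::-1])
E
```

```text
t 31.37 pos [ 426.6 -327.1  201.6] shift now-frame [ 649.  -161.   -21.7] goal-frame [ 648.8 -160.7  -28.4] turn [-0.017 -0.006  0.   ] F [ 0.3 -0.4 -0.2] w 87.6
```

View pics/w13.png

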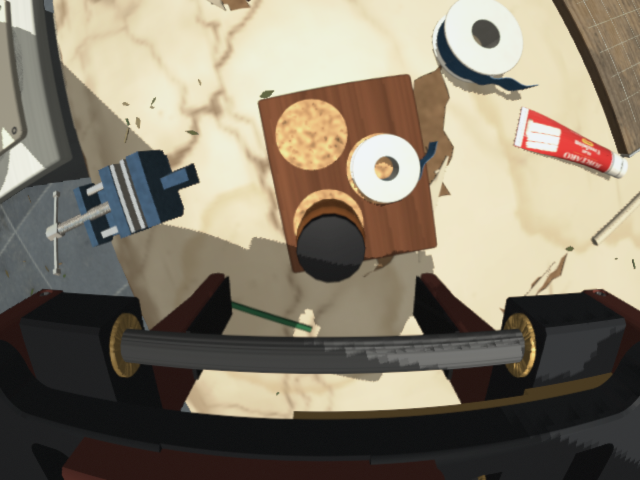

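```bash
python3 - <<'E'
from h import *
d=dict(np.load("w13.npz"));print("jar",fray(d,331,247,98),"blue",fray(d,386,168,42),"spotL",fray(d,312,134,8))
E
```

```text
jar [ 430.1 -329.7] blue [ 492.5 -289.6] spotL [ 438.9 -240.8]
```

move_arm --pt "25 -6 -15 -0.008 -0.003 0" --pt "38 -9 -10 -0.008 0 0" --pt "40 -10 -2 0 0 0" --pt "40 -10 0 0 0 0" --pt "40 -10 0 0 0 0"

```text
t: 31.83
ee_pos: [445.9, -145.2, 244.5]
orientation: [2.515, 1.834, 0.02]
ft_force: [1.0, -0.8, 0.3]
width: 87.9
```

move_arm --pt "40 -10 0 0 0 0" --pt "40 -10 0 0 0 0" --pt "40 -10 0 0 0 0" --pt "40 -10 0 0 0 0" --pt "40 -10 0 0 0 0"

```text
t: 32.25
ee_pos: [458.1, 63.4, 243.9]
orientation: [2.514, 1.829, 0.028]
ft_force: [-0.0, 0.5, -0.1]
width: 87.7
```

```bash
python3 - <<'E'
from h import *
go(464.8,340.2,230,-.3)
E
```

```text
t 32.25 pos [458.1  63.4 243.9] shift now-frame [265.5 -79.3   9.7] goal-frame [266.4 -75.4  13.9] turn [ 0.037  0.005 -0.013] F [-0.   0.5 -0.1] w 87.7
```

move_arm --pt "39 -11 0 0.012 0.002 -0.006" --pt "39 -11 0 0.012 0.002 -0.006" --pt "39 -11 0 0.012 0 0" --pt "39 -11 0 0 0 0" --pt "39 -11 0 0 0 0"

```text
t: 32.67
ee_pos: [461.9, 271.8, 244.1]
orientation: [2.526, 1.864, 0.003]
ft_force: [0.5, 0.1, -0.1]
width: 87.8
```

```bash
python3 - <<'E'
from h import *
go(464.8,340.2,220,-.3)
E
```

```text
t 32.67 pos [461.9 271.8 244.1] shift now-frame [ 66.2 -17.4  24.1] goal-frame [ 66.2 -17.4  24.1] turn [ 0.003 -0.     0.001] F [ 0.5  0.1 -0.1] w 87.8
```

move_arm --pt "34 -9 0 0 0 0" --pt "18 -5 5 0 0 0" --pt "4 -1 20 0 0 0" --pt "0 0 20 0 0 0" --pt "0 0 10 0 0 0"

```text
t: 33.08
ee_pos: [465.1, 344.4, 190.9]
orientation: [2.518, 1.877, 0.021]
ft_force: [0.3, -0.1, 0.1]
width: 88.0
```

```bash
python3 - <<'E'
from h import *
d=eyes.get_image('wrist');np.savez('w14.npz',**d);cv2.imwrite('pics/w14.png',d['frame'][:,:,::-1])
go(464.8,340.2,80,-.3)
E
```

```text
t 33.13 pos [464.3 343.6 189.5] shift now-frame [ -4.1   0.6 109.5] goal-frame [ -3.1   1.4 109.5] turn [ 0.007 -0.009  0.01 ] F [-0.4  0.2 -0.9] w 88.2
```

View pics/w14.png

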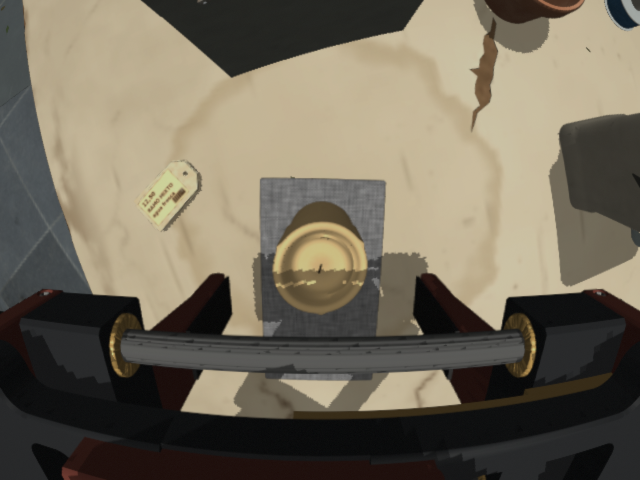

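```bash
python3 - <<'E'
from h import *
d=dict(np.load("w14.npz"));print("candle",fray(d,320.5,267,135),fray(d,274,267,135),fray(d,367,267,135))
E
```

```text
candle [463.4 342.8] [435.9 350.9] [490.9 334.5]
```

move_arm --pt "-4 0 15 0.007 -0.008 0.01" --pt "0 0 12 0 0 0" --pt "0 0 8 0 0 0" --pt "0 0 0 0 0 0"

```text
t: 33.47
ee_pos: [463.6, 338.1, 152.1]
orientation: [-2.531, -1.861, 0.001]
ft_force: [-0.6, -0.5, 0.2]
width: 87.7
```

```bash
python3 - <<'E'
from h import *
go(464.8,340.2,77,-.3)
E
```

```text
t 33.47 pos [463.6 338.1 152.1] shift now-frame [ 2.4  0.6 75.1] goal-frame [ 2.4  0.5 75.1] turn [-0.001  0.    -0.003] F [-0.6 -0.5  0.2] w 87.7
```

move_arm --pt "2 0.5 18 0 0 0" --pt "0 0 22 0 0 0" --pt "0 0 15 0 0 0" --pt "0 0 8 0 0 0" --pt "0 0 0 0 0 0"

```text
t: 33.88
ee_pos: [467.5, 339.4, 88.9]
orientation: [-2.534, -1.857, -0.007]
ft_force: [-0.3, 0.3, 0.3]
width: 87.9
```

```bash
python3 - <<'E'
from h import *
go(464.8,340.2,77,-.3)
E
```

```text
t 33.88 pos [467.5 339.4  88.9] shift now-frame [-0.1 -2.9 11.9] goal-frame [-0.  -2.9 11.9] turn [ 0.003 -0.003 -0.006] F [-0.3  0.3  0.3] w 87.9
```

move_arm --pt "0 -2.5 7 0.003 -0.003 -0.006" --pt "0 0 5 0 0 0" --pt "0 0 1 0 0 0"

```text
t: 34.13
ee_pos: [466.3, 340.6, 76.8]
orientation: [-2.528, -1.864, -0.004]
ft_force: [0.2, -0.1, 0.2]
width: 87.8
```

move_arm --pt "0 0 0.5 0 0 0" --pt "0 0 0.5 0 0 0" --pt "0 0 0.5 0 0 0" --pt "0 0 0.5 0 0 0" --pt "0 0 0 0 0 0" --hand 1

```text
t: 34.55
ee_pos: [466.9, 341.4, 76.3]
orientation: [-2.528, -1.864, -0.007]
ft_force: [-0.6, 0.7, -3.9]
width: 60.1
```

```bash
python3 - <<'E'
from h import *
go(464.8,340.2,77,-.3)
E
```

```text
t 34.55 pos [466.9 341.4  76.3] shift now-frame [-1.7 -1.7 -0.7] goal-frame [-1.7 -1.7 -0.7] turn [ 0.002 -0.004 -0.   ] F [-0.6  0.7 -3.9] w 60.1
```

move_arm --pt "0 0 -15 0 0 0" --pt "0 0 -32 0 0 0" --pt "0 0 -38 0 0 0" --pt "0 0 -38 0 0 0" --pt "-5 0 -38 0 0 0"

```text
t: 34.97
ee_pos: [458.8, 332.0, 231.6]
orientation: [-2.527, -1.864, 0.03]
ft_force: [0.5, -0.8, -3.8]
width: 60.1
```

move_arm --pt "-18 4 -20 0 0 0" --pt "-32 8 -5 0 0 0" --pt "-38 10 0 0 0 0" --pt "-38 10 0 0 0 0" --pt "-38 10 0 0 0 0"

```text
t: 35.38
ee_pos: [454.5, 165.8, 268.3]
orientation: [2.519, 1.877, 0.001]
ft_force: [0.6, -0.0, -2.6]
width: 59.8
```

```bash
python3 - <<'E'
from h import *
go(437.3,-235,260,-.3)
E
```

```text
t 35.38 pos [454.5 165.8 268.3] shift now-frame [-389.    98.2    8.2] goal-frame [-388.   102.     8.3] turn [ 0.001 -0.     0.01 ] F [ 0.6 -0.  -2.6] w 59.8
```

move_arm --pt "-38 10 0 0 0 0.008" --pt "-38 10 0 0 0 0" --pt "-38 10 0 0 0 0" --pt "-38 10 0 0 0 0" --pt "-38 10 0 0 0 0"

```text
t: 35.8
ee_pos: [442.3, -39.1, 267.8]
orientation: [2.524, 1.87, 0.0]
ft_force: [1.1, 0.0, -2.9]
width: 59.7
```

```bash
python3 - <<'E'
from h import *
go(437.3,-235,260,-.3)
E
```

```text
t 35.8 pos [442.3 -39.1 267.8] shift now-frame [-188.9   52.2    7.8] goal-frame [-188.6   53.1    7.8] turn [0.    0.    0.005] F [ 1.1  0.  -2.9] w 59.7
```

move_arm --pt "-38 10 0 0 0 0.004" --pt "-38 10 0 0 0 0" --pt "-38 11 0 0 0 0" --pt "-34 10 0 0 0 0" --pt "-18 5 8 0 0 0"

```text
t: 36.22
ee_pos: [433.4, -222.8, 260.3]
orientation: [2.528, 1.86, -0.0]
ft_force: [1.8, 0.5, -3.5]
width: 59.8
```

```bash
python3 - <<'E'
from h import *
go(437.3,-235,150,-.3)
E
```

```text
t 36.22 pos [ 433.4 -222.8  260.3] shift now-frame [-10.3   7.1 110.4] goal-frame [-10.5   7.4 110.3] turn [ 0.002  0.002 -0.002] F [ 1.8  0.5 -3.5] w 59.8
```

move_arm --pt "-3 4 22 0 0 0" --pt "0 1 32 0 0 0" --pt "0 0 30 0 0 0" --pt "0 0 12 0 0 0" --pt "0 0 0 0 0 0"

```text
t: 36.63
ee_pos: [435.8, -234.6, 160.2]
orientation: [2.534, 1.847, -0.001]
ft_force: [0.1, 0.0, -3.9]
width: 60.3
```

```bash
python3 - <<'E'
from h import *
go(437.3,-235,81,-.3)
E
```

```text
t 36.63 pos [ 435.8 -234.6  160.2] shift now-frame [ 0.4  1.2 79.2] goal-frame [ 0.1  1.6 79.2] turn [ 0.005  0.004 -0.011] F [ 0.1  0.  -3.9] w 60.3
```

move_arm --pt "0 0 20 0.005 0.004 -0.01" --pt "0 0 25 0 0 0" --pt "0 0 15 0 0 0" --pt "0 0 5 0 0 0" --pt "0 0 0 0 0 0"

```text
t: 37.05
ee_pos: [436.6, -235.1, 95.0]
orientation: [2.528, 1.864, 0.001]
ft_force: [-0.4, -0.2, -3.3]
width: 60.0
```

```bash
python3 - <<'E'
from h import *
d=eyes.get_image('wrist');np.savez('w15.npz',**d);cv2.imwrite('pics/w15.png',d['frame'][:,:,::-1])
go(437.3,-235,81,-.3)
E
```

```text
t 37.1 pos [ 436.9 -235.2   95.6] shift now-frame [ 0.3  0.3 14.6] goal-frame [ 0.3  0.3 14.6] turn [ 0.001  0.    -0.   ] F [ 0.3 -0.6 -3.1] w 60.1
```

View pics/w15.png

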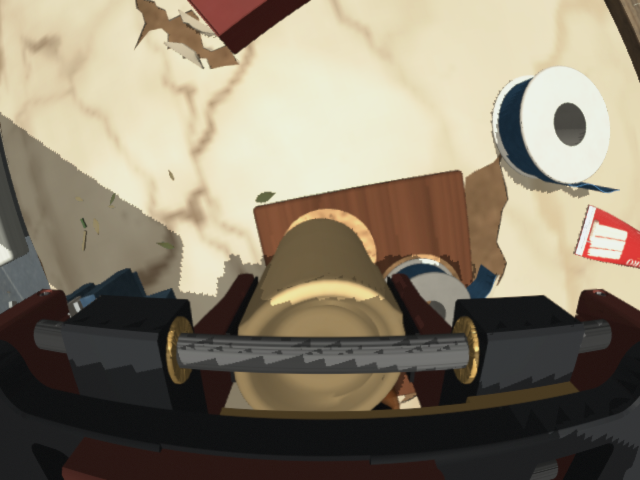

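move_arm --pt "0 0 7 0 0 0" --pt "0 0 4 0 0 0" --pt "0 0 2 0 0 0" --pt "0 0 1 0 0 0"

```text
t: 37.43
ee_pos: [439.5, -236.5, 84.4]
orientation: [2.522, 1.86, 0.005]
ft_force: [-0.1, 0.2, -3.2]
width: 59.9
```

move_arm --pt "0 -0.5 1.5 0 0 0" --pt "0 0 1 0 0 0"

```text
t: 37.6
ee_pos: [439.5, -236.6, 82.3]
orientation: [2.521, 1.86, 0.006]
ft_force: [-0.3, 0.3, -3.4]
width: 59.6
```

move_arm --pt "1 -2 1 0.006 0.002 0" --pt "0 0 1 0 0 0"

```text
t: 37.77
ee_pos: [437.9, -235.0, 80.4]
orientation: [2.526, 1.863, 0.003]
ft_force: [-0.0, -0.1, -2.9]
width: 60.1
```

move_arm --pt "0 0 1 0 0 0" --pt "0 0 1 0 0 0"

```text
t: 37.93
ee_pos: [437.8, -235.2, 79.8]
orientation: [2.526, 1.864, 0.002]
ft_force: [-6.7, 1.7, 17.1]
width: 60.2
```

move_arm --pt "0 0 -0.3 0 0 0" --pt "0 0 0 0 0 0" --pt "0 0 0 0 0 0" --pt "0 0 0 0 0 0" --pt "0 0 -5 0 0 0" --hand -1

```text
t: 38.35
ee_pos: [438.8, -235.8, 86.2]
orientation: [2.524, 1.862, 0.004]
ft_force: [0.5, -0.1, -0.5]
width: 87.2
```

move_arm --pt "0 0 -15 0 0 0" --pt "0 0 -32 0 0 0" --pt "0 0 -40 0 0 0" --pt "0 0 -40 0 0 0" --pt "0 0 -30 0 0 0"

```text
t: 38.77
ee_pos: [434.3, -233.2, 243.9]
orientation: [-2.521, -1.86, 0.006]
ft_force: [0.2, -0.7, -0.8]
width: 87.6
```

```bash
python3 - <<'E'
from h import *
d=eyes.get_image('wrist');np.savez('w16.npz',**d);cv2.imwrite('pics/w16.png',d['frame'][:,:,::-1])
d=eyes.get_image('scene');cv2.imwrite('pics/s16.png',d['frame'][:,:,::-1])
go(437.3,-235,81,-.3)
E
```

```text
t 38.87 pos [ 436.9 -234.7  246.4] shift now-frame [ -0.3   0.7 165.4] goal-frame [ -0.2   0.5 165.4] turn [-0.001 -0.001  0.   ] F [0.3 0.1 0. ] w 87.4
```

View pics/w16.png

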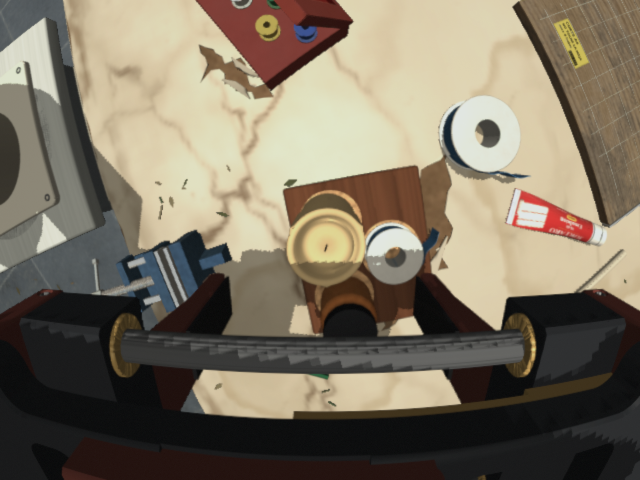

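View pics/s16.png

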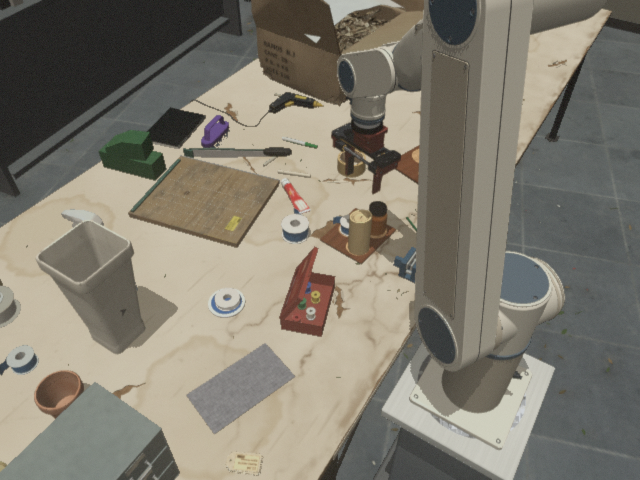

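```bash
python3 - <<'E'
from h import *
d=dict(np.load("w16.npz"));print("candle",fray(d,325.5,247,139),fray(d,287,247,139),fray(d,364,247,139),"blue",fray(d,395,254,42),"jar",fray(d,350,325,98))
o=ctrl.get_obs();print(o["qvel"].round(3),o["ft_force"])
s=dict(eyes.get_image('scene'));crop(s,310,180,420,270,7,"pics/s17.png")
E
```

```text
candle [ 434.5 -235.7] [ 407.1 -227.3] [ 461.8 -244. ] blue [ 493.3 -287.1] jar [ 431.4 -322.8]
[-0.     0.066  0.075 -0.001 -0.078  0.001] [0.26289523 0.09988326 0.00464931]
```

View pics/s17.png

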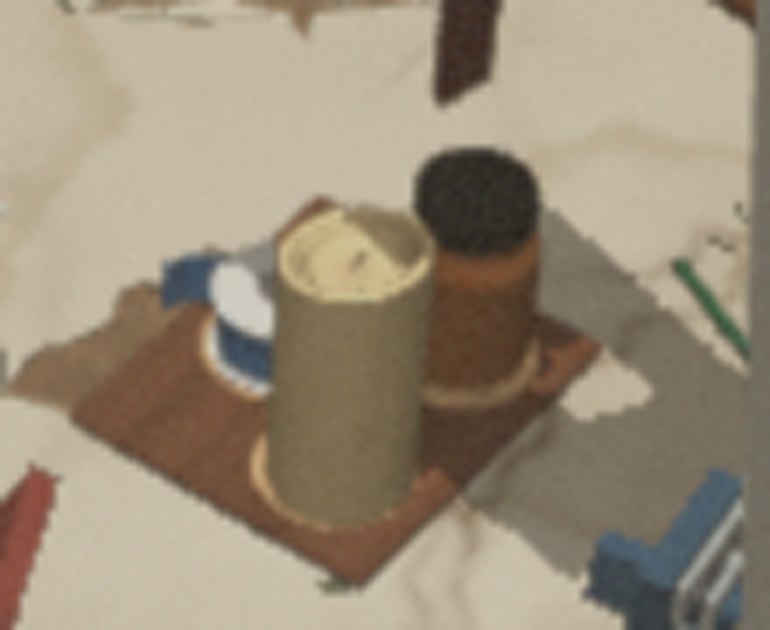

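```bash
python3 -c "
from workcell import ctrl
print(ctrl.close_job())"
```

```text
the job is handed in; nothing more can be done
None
```

The job is done and handed in at about 39 s of the 141 s allowed; no verdict was reported. I set the candle and jar on the mat, moved the gold spool to the coaster and laid the smaller blue spool on the back spot. Then I put the jar and the candle back on their spots.

My last checks, by camera (calibration good to about 2 mm):

| Thing | Measured result | Limit |
|---|---|---|
| Gold spool | looks concentric with the coaster in the top view | 15 mm |
| Blue spool | within about 4 mm of the back spot's centre | 15 mm |
| Candle | within about 3 mm of its start position | 15 mm |
| Jar | about 2–3 mm from its start in a clear view | 15 mm |

- **Upright and clear:** Candle and jar were upright in the last scene view. The gripper was open, about 110 mm above the candle, with no contact force.
- **One disagreement:** In the last wrist picture the jar read about 6 mm from its start, but its lid was half hidden by the gripper there, so I trust the earlier clear view.
- **Not fully settled:** The arm still had small residual joint speeds (under 0.08 rad/s) when I read the state just before handing in.

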